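Open a tight paint jar in its anti-spill block

ROBOT

A 7-joint arm with a two-finger parallel gripper is mounted at the origin on the work surface. World frame = base frame: x ahead of the robot, y to its left, z up, the work surface at z = 0. Lengths are in m, angles in rad, forces in N, time in s.
With the tool pointing down it reaches from about 0.425 to 0.875 m from the base axis. Payload 4.7 kg.
Tool frame: the origin (TCP) lies midway between the tips of the shut fingers; the grasp point (between the pads) lies 19 mm behind it; y points along the fingers, z is the direction in which the jaws open and shut, and the axes are right-handed (so a half turn about y gives the same grasp; the last joint's range is limited). The gripper opens to 87 mm and grips with 3 to 60 N. Pads are 19 mm wide; open, the fingers measure 117 mm over their backs; the gripper's body (75 mm by 190 mm) begins 51 mm behind the grasp point.
Start: joints at [-1.14, 0.321, -0.07, 1.45, 0.023, 1.371, -0.057], TCP at [0.263, 0.594, 0.196] pointing down, gripper open.
Joint ranges: [-2.86, 2.86], [-0.3, 2.09], [-1.38, 1.24], [0.06, 2.45], [-1.56, 4.7], [0.09, 2.05], [-2.69, 2.69]. Speed limits (rad/s): [2.57, 2.57, 3.14, 3.14, 3.14, 3.14, 3.14].

INTERFACE

Orientations are given as a rotation vector (axis times angle).
In Python, from bench import ctrl gives the robot as it stands.
- The arm moves only by the tool play_rows, never from a script. Its arguments are lists of equal length, an entry for each row: "translation": the shift along the tool's x, y, z in mm, a list of three; "turn": the turn, a rotation vector about the tool's x, y, z in rad, a list of three; "fingers": the opening, from -1 (shut) to 1 (fully open), so that 0 is half open. In form: {"translation": [[dx, dy, dz], ...], "turn": [[wx, wy, wz], ...], "fingers": [fingers, ...]}. A call has exactly 10 rows; each row shifts and turns the commanded pose from where the row before left it, along the tool's axes as they then stand; what a row does not reach is not made up. A row lasts 1/12 s, in which the tool goes at most 41.7 mm and 7.16 degrees, less where a joint would pass 70% of its speed; a pose out of reach is approached as far as the arm can. A call with a gripper value outside its range is refused whole. The fingers move at their own pace and stop on an object; "grip_force" is the grip in N (left out, the last holds). Time passes only in rows, so rows that do not move let the fingers close, or fill a call up. It gives the time, the measured TCP pose, the force and the opening at its end, in the units of the state.
- ctrl.get_state(): the state, without advancing time (a new reading comes with each control period).
- ctrl.get_image(name): name is "scene" or "side" or "wrist"; returns the picture (400x640x3 uint8, blue, green, red); there is no depth.
- ctrl.camera_info(name): a dict with "camera_matrix" (3x3 intrinsics, pixels), "k1" (the pictures are not rectified: a ray, as slopes to the right and down, at radius r is drawn at 1 + k1 r^2 times it, then the intrinsics apply), "R" (3x3) and "t" (3): a world point X has camera coordinates R X + t. Camera axes: x right, y down, z forward; pixel columns grow to the right and rows downward; lengths in m; the calibration is good to about 2 mm. A picture is of the moment at which its call begins: read the wrist's pose just before it. camera_info takes no time and is no camera call; for the wrist camera it gives the pose at the moment of the call.
- ctrl.close_job(): hands the job in, once; it reports no verdict.
The state is a dict: "time": time; "joint_positions": joint angles; "qd": joint speeds; "joint_torque": joint torques, N m; "position": TCP position; "tool_rot": TCP orientation; "ft_force": force on the tool from outside, world axes, zero at the start; "torque": the same for the moment, N m; "grip_width": opening from 0.0 (shut) to 1.0 (fully open).
Only numpy, scipy, OpenCV 4.12 (cv2) and the standard library are available. Lean on these libraries where they do the work, as an engineer would, in place of code of your own. Each camera call takes 0.05 s, during which the arm holds its last target.

TASK

Stand the closed ochre paint jar upright and fully down in the empty wooden anti-spill block, so that the block's square socket braces it. Then unscrew the tight black cap anticlockwise, stop turning as soon as its thread lets go, lift it straight up just clear of the jar's mouth and finish while still holding the cap there, level, a finger's breadth above the mouth. The jar stays in the block, and the other things on the bench stay as they are.

Things in the scene. Friction and masses are not known exactly. Their poses are not given: they have to be found in the camera images.
- jar: The ochre-yellow glass jar to open: square body 58 x 58 mm, 56 mm tall, rounded edges, shoulder sloping up to 62 mm, round neck 38 mm in diameter up to the rim; about 0.3 kg with its cap. Origin at the centre of the base's underside, z up through the mouth, x and y square to the flat sides. It starts closed and upright on the bench, at any yaw.
- cap: The jar's black ribbed screw cap: 52 mm in diameter, 24 mm tall, open below. Origin on its axis at the skirt's lower edge, z up. When tight the origin lies about 64 mm above the jar's origin, 2 mm above the jar's shoulder, and its x axis points as the jar's does. It cannot be pulled off before it is unscrewed, so the closed jar can be lifted by it.
- cap_top (a point): Centre of the cap's flat top, 24 mm above the cap's origin and 88 mm above the jar's base when tight. It opens anticlockwise seen from above, rising up to 2.9 mm per rad, against about 0.5 N m of friction, much less after 0.7 rad.
- block_free: The empty anti-spill block: solid brown wood, 100 x 100 x 38 mm, screwed to the bench, with one square socket in its top. Origin at the centre of its underside (on the bench), x and y square to its sides and the socket's.
- socket (a point): Centre of the empty socket's floor, 10 mm above the bench. The socket is 62 x 62 mm (2 mm clear of the jar on each side), 28 mm deep, its upper edge bevelled by 4 mm; the jar fits in any of its four quarter turns.
- block_full: The second anti-spill block, the same as the first, occupied by the blue jar. Origin at the centre of its underside. It stands on either side of the empty one.
- jar_blue: Bystander: closed blue paint jar of the same size with a white cap, standing in the second block. Origin at the centre of its base.
- bottle: Bystander: small amber bottle with a paper label and black cap, 54 mm in diameter, 105 mm tall, standing on the bench. Origin at the centre of its base.
- brush_pot: Bystander: perforated steel pot, 80 mm in diameter, 110 mm tall, full of brushes that reach about 260 mm above the bench. Origin at the centre of its base.
- brush: Bystander: a brush, 190 mm long, lying flat on the bench beyond the jars. Origin under its middle.
- rim (a point): Centre of the jar's mouth, level with its rim, 82.5 mm above the base. Neck and cap have a three-start lug thread: the cap's lugs are free after about 1.0 rad (57 degrees) and can run into the next thread start beyond about 1.75 rad, so 1.4 rad is a good stop. The cap then lifts straight off, its skirt level with the rim after rising 19 mm.
Not all that is in view belongs to the job. Several things have the shape of the cap; the one meant has the colours described above.

How it is judged:
By the outcome, as a careful person would: the job done as asked, in the order asked, and still so for the second after the job is handed in, while the arm keeps its last pose, push and grip.
It also fails if it takes over 51 s, if anything falls off the work surface, if the arm or the gripper's body presses on something with over 40 N, if the wrist force passes 120 N, or if a joint passes its speed limit or range.

## Working session

There is one attempt and no reset: what is moved stays moved. The work goes in short steps, Python scripts to look and compute and a tool call to move; the robot and the scene stay as the last step left them, time stands still between calls to the robot, and variables do not carry over. Pictures are saved under pics/ and viewed, and the job is handed in when it is done.

Besides the shell and the picture viewer there is one more tool, called after "Emit:" as a command line: name --argument value ..., lists and objects as JSON in quotes. play_rows: Moves the arm, as the interface text tells. Its arguments: {"type":"object","properties":{"translation":{"type":"array"},"turn":{"type":"array"},"fingers":{"type":"array"},"grip_force":{"type":"number"}},"required":["translation","turn","fingers"]}

```bash
ls; mkdir -p pics; python3 - <<'E'
from bench import ctrl
import cv2, numpy as np
s=ctrl.get_state(); print({k:np.round(v,3) for k,v in s.items()})
for n in ["scene","side","wrist"]:
    i=ctrl.camera_info(n); print(n,{k:np.round(v,4).tolist() for k,v in i.items() if k in("camera_matrix","k1","R","t")})
    cv2.imwrite(f"pics/a_{n}.png",ctrl.get_image(n))
E
```

```text
pics
{'time': np.float64(0.0), 'joint_positions': array([-1.14 ,  0.322, -0.07 ,  1.452,  0.023,  1.371, -0.057]), 'qd': array([-0.   ,  0.   ,  0.001, -0.001,  0.001, -0.001, -0.001]), 'joint_torque': array([-1.0000e-03, -4.9128e+01, -4.0500e-01, -3.1255e+01, -6.4000e-02,
        4.3000e-02,  0.0000e+00]), 'position': array([0.263, 0.594, 0.195]), 'tool_rot': array([-1.548,  0.327, -0.327]), 'ft_force': array([0.056, 0.025, 0.023]), 'torque': array([ 0.01 , -0.009,  0.009]), 'grip_width': np.float64(0.998)}
scene {'camera_matrix': [[398.7766, 0.0, 313.7197], [0.0, 398.7766, 200.0362], [0.0, 0.0, 1.0]], 'k1': -0.0969, 'R': [[0.0504, 0.9987, 0.0078], [0.6925, -0.0294, -0.7209], [-0.7197, 0.0417, -0.693]], 't': [-0.1178, -0.3834, 1.7405]}
side {'camera_matrix': [[468.9891, 0.0, 318.5829], [0.0, 468.9891, 195.955], [0.0, 0.0, 1.0]], 'k1': -0.1132, 'R': [[0.9709, -0.2393, 0.0045], [-0.1484, -0.6168, -0.773], [0.1877, 0.7499, -0.6344]], 't': [-0.5836, 0.2168, 1.2255]}
wrist {'camera_matrix': [[349.3345, 0.0, 326.8201], [0.0, 349.3345, 198.7378], [0.0, 0.0, 1.0]], 'k1': -0.0632, 'R': [[0.4051, 0.9143, -0.0017], [0.8825, -0.3905, 0.2621], [0.239, -0.1077, -0.965]], 't': [-0.6487, -0.0327, 0.3913]}
```

View pics/a_scene.png

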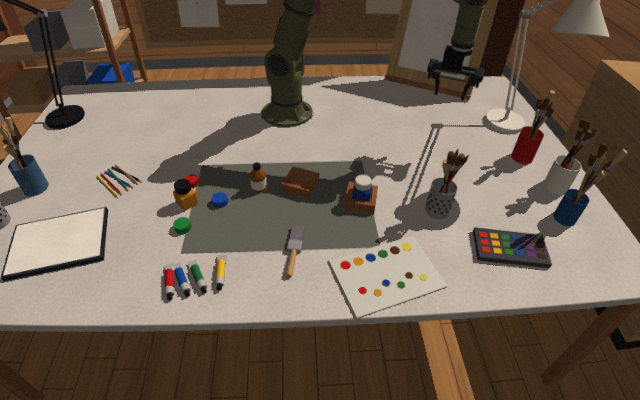

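View pics/a_side.png

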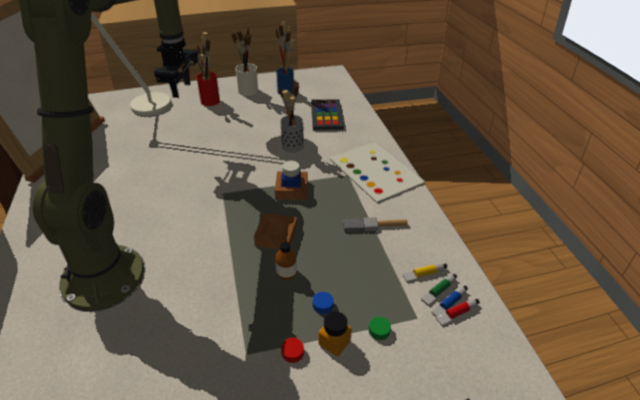

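View pics/a_wrist.png

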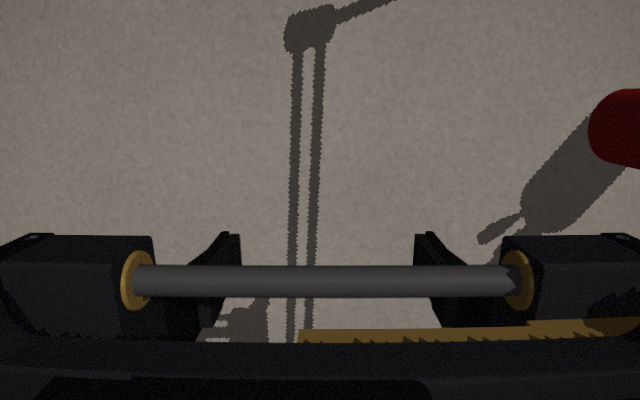

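The scene view shows the ochre jar with its black cap at about (185,193) and the brown block at (300,182). The blue jar in the second block is at (362,195). In the side view the jar is at (335,333) and the block at (276,232).

Cap-shaped candidates in the scene view are red (191,181), blue (220,200), green (182,226), the white cap on the blue jar (363,183), the black cap on the amber bottle (257,167) and the black cap on the ochre jar (184,186). Only the last is black and on the ochre jar. I'll check it in enlarged crops.

```bash
cat > h.py <<'E'
import numpy as np, cv2
from bench import ctrl
from scipy.spatial.transform import Rotation as Ro
def ray(info,px):
    K=np.array(info["camera_matrix"]);R=np.array(info["R"]);t=np.array(info["t"])
    D=np.array([info["k1"],0,0,0,0.])
    u=cv2.undistortPoints(np.array(px,float).reshape(-1,1,2),K,D,criteria=None) if 0 else cv2.undistortPointsIter(np.array(px,float).reshape(-1,1,2),K,D,None,None,(3,50,1e-10))
    u=u.reshape(-1,2); d=np.c_[u,np.ones(len(u))]@R
    return -R.T@t, d
def toplane(info,px,z):
    c,d=ray(info,px); return c+d*((z-c[2])/d[:,2])[:,None]
def proj(info,X):
    K=np.array(info["camera_matrix"]);D=np.array([info["k1"],0,0,0,0.])
    return cv2.projectPoints(np.array(X,float).reshape(-1,1,3),cv2.Rodrigues(np.array(info["R"]))[0],np.array(info["t"]),K,D)[0].reshape(-1,2)
E
python3 - <<'E'
import cv2,numpy as np
a=cv2.imread("pics/a_scene.png")[140:250,150:400]; b=cv2.imread("pics/a_side.png")[150:370,210:410]
cv2.imwrite("pics/c_scene.png",cv2.resize(a,None,fx=3.2,fy=3.2,interpolation=2)*1)
cv2.imwrite("pics/c_side.png",cv2.resize(b,None,fx=2.7,fy=2.7,interpolation=2))
E
```

```text
(no output)
```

View pics/c_scene.png

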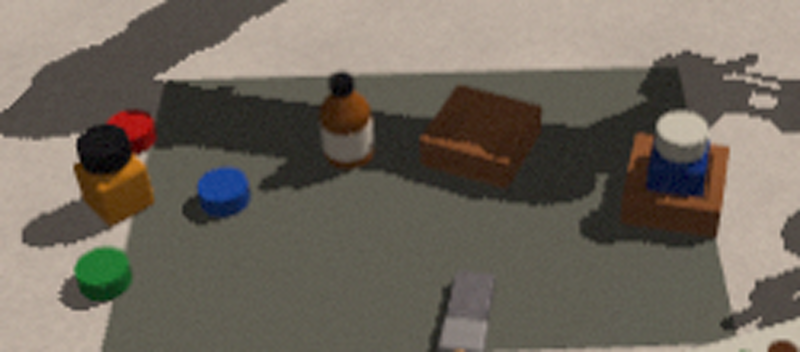

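View pics/c_side.png

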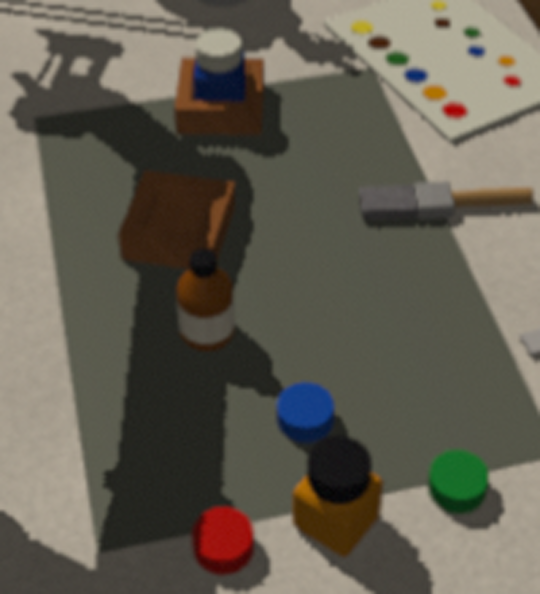

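The crops confirm it: the black cap sits on the ochre square jar, with the red, blue and green loose caps around it, and the amber bottle is right beside the empty block. Next I get rough positions.

```bash
python3 - <<'E'
from h import *
sc=cv2.imread("pics/a_scene.png");si=cv2.imread("pics/a_side.png")
S=ctrl.camera_info("scene");D=ctrl.camera_info("side")
# crop -> full px
cs=lambda p:(150+(p[0]+.5)/3.2-.5,140+(p[1]+.5)/3.2-.5)
cd=lambda p:(210+(p[0]+.5)/2.7-.5,150+(p[1]+.5)/2.7-.5)
print("captop",toplane(S,[cs((104,142))],.088),toplane(D,[cd((340,461))],.088))
print("blocktop corners scene",toplane(S,[cs(p) for p in [(460,87),(541,105),(508,163),(424,139)]],.038).round(3).tolist())
print("blocktop side",toplane(D,[cd(p) for p in [(137,173),(235,181),(212,250),(122,235)]],.038).round(3).tolist())
print("bottle top",toplane(S,[cs((342,80))],.105),toplane(D,[cd((204,258))],.105))
print("loose caps",toplane(S,[cs((131,128)),cs((225,184)),cs((104,265))],.024).round(3).tolist(), toplane(D,[cd((222,530)),cd((305,403)),cd((459,472))],.024).round(3).tolist())
print("blue cap top",toplane(S,[cs((683,125))],.098))
s=ctrl.get_state(); R=Ro.from_rotvec(s["tool_rot"]).as_matrix(); print(R.round(3))
i=ctrl.camera_info("wrist"); c=-np.array(i["R"]).T@i["t"]; print("cam in tool",R.T@(c-s["position"]), "cam axes in tool (cols)\n",(R.T@np.array(i["R"]).T).round(3))
E
```

```text
captop [[ 0.55707836 -0.33332581  0.088     ]] [[ 0.55639957 -0.33620099  0.088     ]]
blocktop corners scene [[0.425, 0.024, 0.038], [0.459, 0.112, 0.038], [0.551, 0.072, 0.038], [0.51, -0.015, 0.038]]
blocktop side [[0.453, 0.11, 0.038], [0.554, 0.073, 0.038], [0.51, -0.024, 0.038], [0.424, 0.019, 0.038]]
bottle top [[ 0.49054025 -0.09641664  0.105     ]] [[ 0.48993602 -0.09891864  0.105     ]]
loose caps [[0.462, -0.336, 0.024], [0.556, -0.222, 0.024], [0.666, -0.327, 0.024]] [[0.456, -0.336, 0.024], [0.556, -0.223, 0.024], [0.668, -0.329, 0.024]]
blue cap top [[0.56765868 0.24674961 0.098     ]]
[[ 0.914 -0.001  0.405]
 [-0.405 -0.001  0.914]
 [ 0.    -1.    -0.002]]
cam in tool [-0.07092194 -0.19029022 -0.00037092] cam axes in tool (cols)
 [[ 0.     0.965  0.262]
 [-0.    -0.262  0.965]
 [ 1.    -0.     0.   ]]
```

```bash
cat >> h.py <<'E'
def Rdown(psi,):  # tool x horizontal at yaw psi(deg), y down, z = x cross y
    p=np.radians(psi);x=np.array([np.cos(p),np.sin(p),0]);y=np.array([0,0,-1.]);return np.array([x,y,np.cross(x,y)]).T
def plan(pos,psi,n,start=None,pad=0,f=1):
    s=ctrl.get_state()
    p0,R0=(np.array(s["position"]),Ro.from_rotvec(s["tool_rot"])) if start is None else (np.array(start[0]),Ro.from_matrix(Rdown(start[1])))
    R1=Ro.from_matrix(Rdown(psi)); pos=np.array(pos,float)
    w=(R0.inv()*R1).as_rotvec(); tr=[];tu=[]; cp=p0.copy();cR=R0
    for k in range(n):
        want=p0+(pos-p0)*(k+1)/n
        d=np.round(cR.inv().apply(want-cp)*1000,0 if n>1 else 1); tr.append(d.tolist()); cp=cp+cR.apply(d/1000)
        wr=np.round((cR.inv()*R1).as_rotvec()/(n-k),3); tu.append((wr+0.0).tolist()); cR=cR*Ro.from_rotvec(wr)
    print("total mm",np.linalg.norm(pos-p0)*1000,"turn",w.round(3)); print("tr",tr);print("tu",tu); print("end err",(cp-pos)*1000,(cR.inv()*R1).as_rotvec())
def st():
    s=ctrl.get_state();R=Ro.from_rotvec(s["tool_rot"]).as_matrix()
    print("t",round(s["time"],2),"p",s["position"].round(4),"psi",np.degrees(np.arctan2(R[1,0],R[0,0])).round(2),"tilt",R[2].round(4),"q",s["joint_positions"].round(3),"F",s["ft_force"].round(1),"M",s["torque"].round(2),"g",round(float(s["grip_width"]),3))
    return s
E
python3 - <<'E'
from h import *
S=ctrl.camera_info("scene");print("pot",toplane(S,[(441,214)],0))
plan([.485,.047,.22],-84.5,20)
E
```

```text
pot [[0.64157103 0.505221   0.        ]]
total mm 590.7594730507041 turn [1.000e-03 1.058e+00 1.000e-03]
tr [[21.0, -1.0, -21.0], [22.0, -1.0, -19.0], [24.0, -2.0, -18.0], [24.0, -1.0, -17.0], [25.0, -1.0, -15.0], [26.0, -1.0, -15.0], [26.0, -2.0, -13.0], [28.0, -1.0, -11.0], [27.0, -1.0, -10.0], [29.0, -1.0, -8.0], [28.0, -1.0, -7.0], [29.0, -2.0, -6.0], [30.0, -1.0, -4.0], [29.0, -1.0, -2.0], [30.0, -1.0, -1.0], [29.0, -1.0, 1.0], [29.0, -2.0, 2.0], [30.0, -1.0, 4.0], [29.0, -1.0, 6.0], [28.0, -1.0, 6.0]]
tu [[0.0, 0.053, 0.0], [0.0, 0.053, 0.0], [0.0, 0.053, 0.0], [0.0, 0.053, 0.0], [0.0, 0.053, 0.0], [0.0, 0.053, 0.0], [0.0, 0.053, 0.0], [0.0, 0.053, 0.0], [0.0, 0.053, 0.0], [0.0, 0.053, 0.0], [0.0, 0.053, 0.0], [0.0, 0.053, 0.0], [0.0, 0.053, 0.0], [0.0, 0.053, 0.0], [0.0, 0.053, 0.0], [0.0, 0.053, 0.0], [0.0, 0.053, 0.0], [0.0, 0.052, 0.0], [0.0, 0.053, 0.001], [0.001, 0.052, 0.0]]
end err [-0.54109024  0.33762959 -0.37562987] [-2.64210490e-04  2.35054234e-05  3.55776762e-04]
```

Emit:
play_rows --translation '[[21,-1,-21],[22,-1,-19],[24,-2,-18],[24,-1,-17],[25,-1,-15],[26,-1,-15],[26,-2,-13],[28,-1,-11],[27,-1,-10],[29,-1,-8]]' --turn '[[0,0.053,0],[0,0.053,0],[0,0.053,0],[0,0.053,0],[0,0.053,0],[0,0.053,0],[0,0.053,0],[0,0.053,0],[0,0.053,0],[0,0.053,0]]' --fingers '[1,1,1,1,1,1,1,1,1,1]'

```text
time: 0.98
position: [0.3747, 0.3195, 0.2077]
tool_rot: [-1.441, 0.74, -0.74]
ft_force: [0.7, 1.1, 0.4]
grip_width: 0.997
```

Emit:
play_rows --translation '[[28,-1,-7],[29,-2,-6],[30,-1,-4],[29,-1,-2],[30,-1,-1],[29,-1,1],[29,-2,2],[30,-1,4],[29,-1,6],[28,-1,6]]' --turn '[[0,0.053,0],[0,0.053,0],[0,0.053,0],[0,0.053,0],[0,0.053,0],[0,0.053,0],[0,0.053,0],[0,0.053,0],[0,0.053,0],[0,0.053,0]]' --fingers '[1,1,1,1,1,1,1,1,1,1]'

```text
time: 1.82
position: [0.4849, 0.0462, 0.2199]
tool_rot: [-1.251, 1.142, -1.142]
ft_force: [0.5, 0.4, -0.5]
grip_width: 1.002
```

```bash
python3 - <<'E'
from h import *
import pickle
st()
i=ctrl.camera_info("wrist"); im=ctrl.get_image("wrist"); cv2.imwrite("pics/b_wrist.png",im); pickle.dump(i,open("b_wrist.pkl","wb"))
st()
E
```

```text
t 1.82 p [0.4849 0.0462 0.2199] psi -84.78 tilt [-2.e-04 -1.e+00  3.e-04] q [-0.606 -0.057  0.442  1.82   0.025  1.372 -0.078] F [ 0.5  0.4 -0.5] M [-0.07  0.03  0.01] g 1.002
t 1.87 p [0.4867 0.0392 0.2203] psi -85.38 tilt [ 0.0037 -1.      0.0019] q [-0.603 -0.056  0.45   1.819  0.029  1.372 -0.078] F [ 1.4 -4.7  0.9] M [-0.44 -0.   -0.01] g 1.004
```

View pics/b_wrist.png

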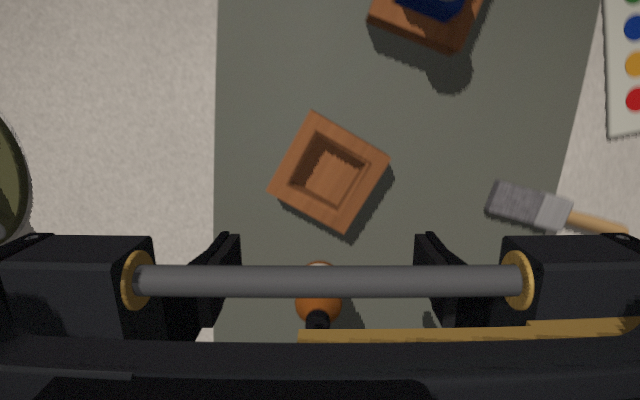

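The wrist picture shows the empty socketed block with its top's outer corners near (313,110), (389,158), (347,242) and (267,187). The bottle is at (318,300) and part of the blue jar's block is at the top.

```bash
python3 - <<'E'
from h import *
import pickle
i=pickle.load(open("b_wrist.pkl","rb")); im=cv2.imread("pics/b_wrist.png")
hsv=cv2.cvtColor(im,cv2.COLOR_BGR2HSV)
m=cv2.inRange(hsv,(3,90,40),(20,255,255)); m[:95]=0; m[240:,:]=m[240:,:]; m[262:]=0
m[:, :250]=0; m[:,410:]=0
cs,_=cv2.findContours(m,cv2.RETR_EXTERNAL,cv2.CHAIN_APPROX_NONE); c=max(cs,key=cv2.contourArea)
hull=cv2.convexHull(c); ap=cv2.approxPolyN(hull,4).reshape(-1,2) if hasattr(cv2,"approxPolyN") else cv2.approxPolyDP(hull,8,True).reshape(-1,2)
print(cv2.contourArea(c),ap.tolist())
print(toplane(i,ap,.038).round(4).tolist())
v=cv2.resize(im[90:260,240:420],None,fx=3.5,fy=3.5,interpolation=2); cv2.imwrite("pics/b_crop.png",v)
E
```

```text
8520.0 [[393, 158], [343, 235], [264, 191], [310, 108]]
[[0.5546, 0.0677, 0.038], [0.5101, -0.0247, 0.038], [0.4183, 0.0187, 0.038], [0.4618, 0.1115, 0.038]]
```

View pics/b_crop.png

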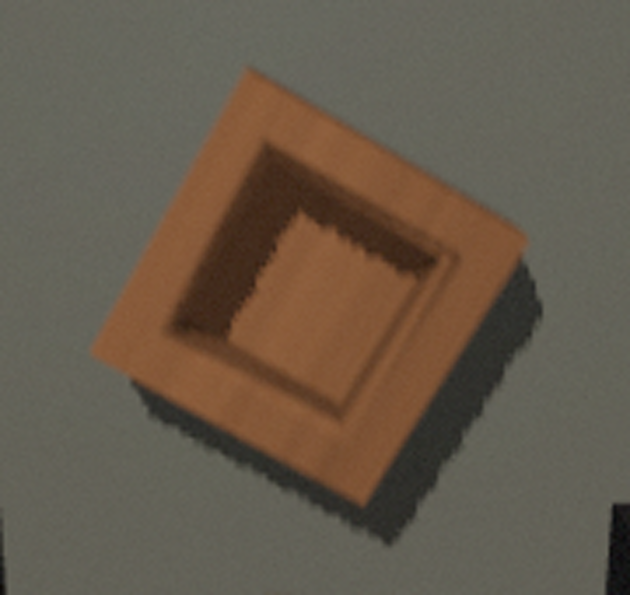

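```bash
python3 - <<'E'
from h import *
import pickle
i=pickle.load(open("b_wrist.pkl","rb"))
P=np.array([(250,70),(526,240),(365,505),(93,352)],float)
px=(P+.5)/3.5-.5+[240,90]
X=toplane(i,px,.038)[:,:2]; print(X.round(4).tolist(),"c",X.mean(0).round(4))
for k in range(4):
    d=X[(k+1)%4]-X[k]; print(np.linalg.norm(d).round(4),np.degrees(np.arctan2(d[1],d[0])).round(1))
# socket rim upper edge (70mm incl bevel)
Q=np.array([(265,140),(460,253),(343,425),(163,330)],float); q=(Q+.5)/3.5-.5+[240,90]
Y=toplane(i,q,.038)[:,:2];print("socket c",Y.mean(0).round(4),[np.linalg.norm(Y[(k+1)%4]-Y[k]).round(4) for k in range(4)])
plan([.557,-.335,.22],-121,20)
E
```

```text
[[0.463, 0.11], [0.5513, 0.0672], [0.511, -0.0233], [0.4207, 0.0198]] c [0.4865 0.0434]
0.0981 -25.9
0.0991 -114.0
0.1001 154.5
0.0996 64.9
socket c [0.486  0.0458] [np.float64(0.0687), np.float64(0.0657), np.float64(0.0644), np.float64(0.0668)]
total mm 380.7308682866849 turn [-0.003  0.622  0.003]
tr [[19.0, 0.0, 2.0], [19.0, 0.0, 3.0], [19.0, 0.0, 3.0], [18.0, 0.0, 3.0], [19.0, 0.0, 5.0], [18.0, 1.0, 5.0], [18.0, -0.0, 5.0], [18.0, -0.0, 6.0], [18.0, -0.0, 7.0], [18.0, -0.0, 7.0], [17.0, -0.0, 8.0], [18.0, 0.0, 8.0], [17.0, 0.0, 9.0], [16.0, 0.0, 9.0], [17.0, 0.0, 10.0], [16.0, 0.0, 10.0], [15.0, 0.0, 11.0], [16.0, 0.0, 11.0], [15.0, 1.0, 12.0], [14.0, -0.0, 12.0]]
tu [[0.0, 0.031, 0.0], [0.0, 0.031, 0.0], [0.0, 0.031, 0.0], [0.0, 0.031, 0.0], [0.0, 0.031, 0.0], [0.0, 0.031, 0.0], [0.0, 0.031, 0.0], [0.0, 0.031, 0.0], [0.0, 0.031, 0.0], [0.0, 0.031, 0.0], [0.0, 0.031, 0.0], [0.0, 0.031, 0.0], [0.0, 0.031, 0.0], [0.0, 0.031, 0.0], [-0.001, 0.031, 0.0], [-0.001, 0.031, 0.0], [0.0, 0.031, 0.001], [-0.001, 0.032, 0.0], [0.0, 0.031, 0.001], [-0.001, 0.032, 0.0]]
end err [ 0.36891626  0.09711603 -0.4526187 ] [ 0.00043818 -0.00024503  0.00029541]
```

Emit:
play_rows --translation '[[0,0,0],[0,0,0],[0,0,0],[0,0,0],[0,0,0],[0,0,0],[0,0,0],[0,0,0],[0,0,0],[0,0,0]]' --turn '[[0,0,0],[0,0,0],[0,0,0],[0,0,0],[0,0,0],[0,0,0],[0,0,0],[0,0,0],[0,0,0],[0,0,0]]' --fingers '[1,1,1,1,1,1,1,1,1,1]'

```text
time: 2.7
position: [0.4845, 0.0478, 0.2199]
tool_rot: [-1.252, 1.14, -1.14]
ft_force: [0.6, 0.5, -1.0]
grip_width: 0.995
```

```bash
python3 - <<'E'
from h import *
import pickle
st()
i=ctrl.camera_info("wrist"); im=ctrl.get_image("wrist"); cv2.imwrite("pics/b2_wrist.png",im); pickle.dump(i,open("b2_wrist.pkl","wb"))
v=cv2.resize(im[90:260,240:420],None,fx=3.5,fy=3.5,interpolation=2); cv2.imwrite("pics/b2_crop.png",v)
st()
E
```

```text
t 2.7 p [0.4845 0.0478 0.2199] psi -84.61 tilt [-1.e-04 -1.e+00  1.e-04] q [-0.608 -0.057  0.441  1.82   0.025  1.373 -0.079] F [ 0.6  0.5 -1. ] M [-0.07  0.06 -0.02] g 0.995
t 2.75 p [0.4845 0.0478 0.2199] psi -84.61 tilt [-1.e-04 -1.e+00  1.e-04] q [-0.608 -0.057  0.441  1.82   0.025  1.373 -0.079] F [-0.3 -0.1 -0.2] M [-0.04  0.05  0.01] g 1.002
```

View pics/b2_crop.png

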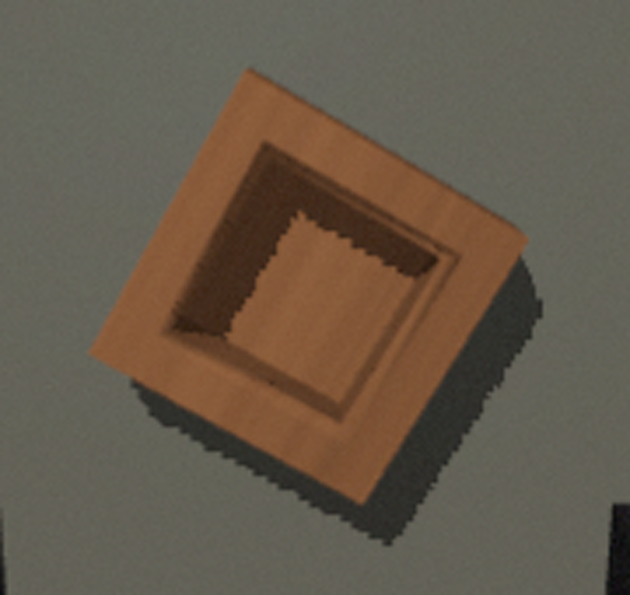

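The settled crop shows the same block corners: (250,68), (527,240), (363,503) and (91,353) in crop pixels.

```bash
python3 - <<'E'
from h import *
import pickle
i=pickle.load(open("b2_wrist.pkl","rb"))
f=lambda P:(np.array(P,float)+.5)/3.5-.5+[240,90]
X=toplane(i,f([(250,68),(527,240),(363,503),(91,353)]),.038)[:,:2]; print(X.round(4).tolist(),"c",X.mean(0).round(4))
for k in range(4):
    d=X[(k+1)%4]-X[k]; print(np.linalg.norm(d).round(4),np.degrees(np.arctan2(d[1],d[0])).round(1))
Y=toplane(i,f([(265,140),(461,256),(343,425),(163,332)]),.038)[:,:2];print("socket c",Y.mean(0).round(4))
plan([.557,-.335,.22],-121,20)
E
```

```text
[[0.4624, 0.1121], [0.5512, 0.0691], [0.5102, -0.021], [0.4199, 0.0208]] c [0.4859 0.0453]
0.0987 -25.9
0.0989 -114.5
0.0995 155.2
0.1007 65.0
socket c [0.4858 0.047 ]
total mm 389.5901543939739 turn [-0.     0.635 -0.   ]
tr [[19.0, -0.0, 2.0], [20.0, -0.0, 2.0], [19.0, -0.0, 3.0], [19.0, -0.0, 4.0], [19.0, -0.0, 4.0], [19.0, -0.0, 5.0], [19.0, -0.0, 6.0], [18.0, -0.0, 6.0], [18.0, -0.0, 6.0], [19.0, -0.0, 8.0], [17.0, -0.0, 7.0], [18.0, -0.0, 9.0], [17.0, -0.0, 9.0], [17.0, -0.0, 9.0], [17.0, -0.0, 10.0], [16.0, -0.0, 11.0], [16.0, -0.0, 11.0], [16.0, -0.0, 11.0], [16.0, -0.0, 12.0], [14.0, -0.0, 13.0]]
tu [[0.0, 0.032, 0.0], [0.0, 0.032, 0.0], [0.0, 0.032, 0.0], [0.0, 0.032, 0.0], [0.0, 0.032, 0.0], [0.0, 0.032, 0.0], [0.0, 0.032, 0.0], [0.0, 0.032, 0.0], [0.0, 0.032, 0.0], [0.0, 0.032, 0.0], [0.0, 0.032, 0.0], [0.0, 0.031, 0.0], [0.0, 0.032, 0.0], [0.0, 0.031, 0.0], [0.0, 0.032, 0.0], [0.0, 0.031, 0.0], [0.0, 0.032, 0.0], [0.0, 0.031, 0.0], [0.0, 0.032, 0.0], [0.0, 0.031, 0.0]]
end err [ 0.37072408  0.2897666  -0.15273344] [-2.70340317e-05  1.27052026e-04 -9.20147332e-05]
```

Emit:
play_rows --translation '[[19,0,2],[20,0,2],[19,0,3],[19,0,4],[19,0,4],[19,0,5],[19,0,6],[18,0,6],[18,0,6],[19,0,8]]' --turn '[[0,0.032,0],[0,0.032,0],[0,0.032,0],[0,0.032,0],[0,0.032,0],[0,0.032,0],[0,0.032,0],[0,0.032,0],[0,0.032,0],[0,0.032,0]]' --fingers '[1,1,1,1,1,1,1,1,1,1]'

```text
time: 3.58
position: [0.5213, -0.1459, 0.2198]
tool_rot: [-1.092, 1.376, -1.376]
ft_force: [-0.1, 0.2, 0.1]
grip_width: 0.998
```

Emit:
play_rows --translation '[[17,0,7],[18,0,9],[17,0,9],[17,0,9],[17,0,10],[16,0,11],[16,0,11],[16,0,11],[16,0,12],[14,0,13]]' --turn '[[0,0.032,0],[0,0.031,0],[0,0.032,0],[0,0.031,0],[0,0.032,0],[0,0.031,0],[0,0.032,0],[0,0.031,0],[0,0.032,0],[0,0.031,0]]' --fingers '[1,1,1,1,1,1,1,1,1,1]'

```text
time: 4.42
position: [0.5573, -0.3369, 0.2195]
tool_rot: [-0.902, 1.598, -1.598]
ft_force: [0.3, 0.9, -0.2]
grip_width: 1.004
```

Emit:
play_rows --translation '[[0,0,0],[0,0,0],[0,0,0],[0,0,0],[0,0,0],[0,0,0],[0,0,0],[0,0,0],[0,0,0],[0,0,0]]' --turn '[[0,0,0],[0,0,0],[0,0,0],[0,0,0],[0,0,0],[0,0,0],[0,0,0],[0,0,0],[0,0,0],[0,0,0]]' --fingers '[1,1,1,1,1,1,1,1,1,1]'

```text
time: 5.25
position: [0.5574, -0.3346, 0.2199]
tool_rot: [-0.903, 1.595, -1.595]
ft_force: [0.6, -0.2, 0.7]
grip_width: 1.003
```

```bash
python3 - <<'E'
from h import *
import pickle
st()
i=ctrl.camera_info("wrist"); im=ctrl.get_image("wrist"); cv2.imwrite("pics/d_wrist.png",im); pickle.dump(i,open("d_wrist.pkl","wb"))
v=cv2.resize(im[60:260,220:420],None,fx=3,fy=3,interpolation=2); cv2.imwrite("pics/d_crop.png",v)
E
```

```text
t 5.25 p [ 0.5574 -0.3346  0.2199] psi -120.98 tilt [-2.e-04 -1.e+00  1.e-04] q [-0.093  0.382  0.792  1.44  -0.271  1.432  0.158] F [ 0.6 -0.2  0.7] M [-0.13  0.13 -0.  ] g 1.003
```

View pics/d_wrist.png

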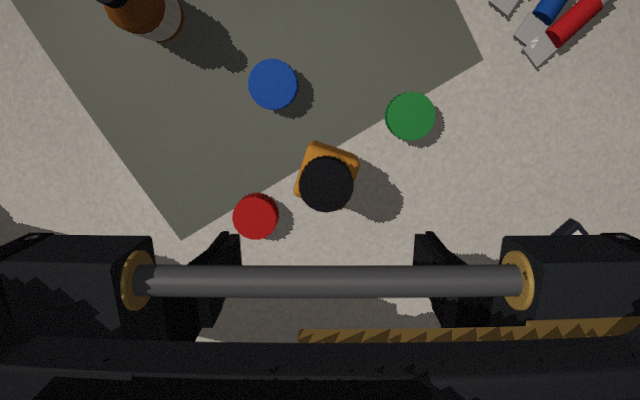

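View pics/d_crop.png

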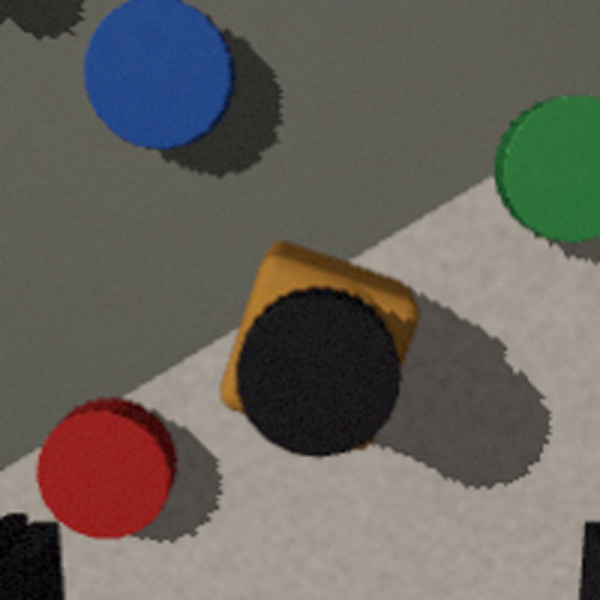

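The cap is centred at about pixel (326,184), with the jar's ochre body showing above it.

```bash
python3 - <<'E'
from h import *
import pickle
i=pickle.load(open("d_wrist.pkl","rb")); im=cv2.imread("pics/d_wrist.png")
hsv=cv2.cvtColor(im,cv2.COLOR_BGR2HSV)
g=cv2.cvtColor(im,cv2.COLOR_BGR2GRAY)
blk=((g<50)&(hsv[...,1]<90)).astype(np.uint8)*255
roi=np.zeros_like(blk); roi[145:222,285:370]=255; blk&=roi
c=max(cv2.findContours(blk,0,1)[0],key=cv2.contourArea); print("cap circ",cv2.minEnclosingCircle(c),cv2.fitEllipse(c))
(e,_,_)=cv2.fitEllipse(c); print("cap top",toplane(i,[e],.088).round(4))
oc=cv2.inRange(hsv,(10,120,40),(30,255,255))&roi
oc=cv2.bitwise_or(oc,0); cnt=max(cv2.findContours(oc,0,1)[0],key=cv2.contourArea); print(cv2.contourArea(cnt))
v=cv2.resize(im[135:225,280:375],None,fx=8,fy=6.6*8/6.6*0.8,interpolation=2) if 0 else cv2.resize(im[135:207,285:375],None,fx=8,fy=8,interpolation=2)
cv2.imwrite("pics/d_crop2.png",v)
E
```

```text
cap circ ((325.90557861328125, 183.7600555419922), 27.825489044189453) ((325.9246826171875, 184.10711669921875), (52.912689208984375, 54.0511474609375), 169.3087158203125)
cap top [[ 0.5562 -0.3362  0.088 ]]
807.5
```

View pics/d_crop2.png

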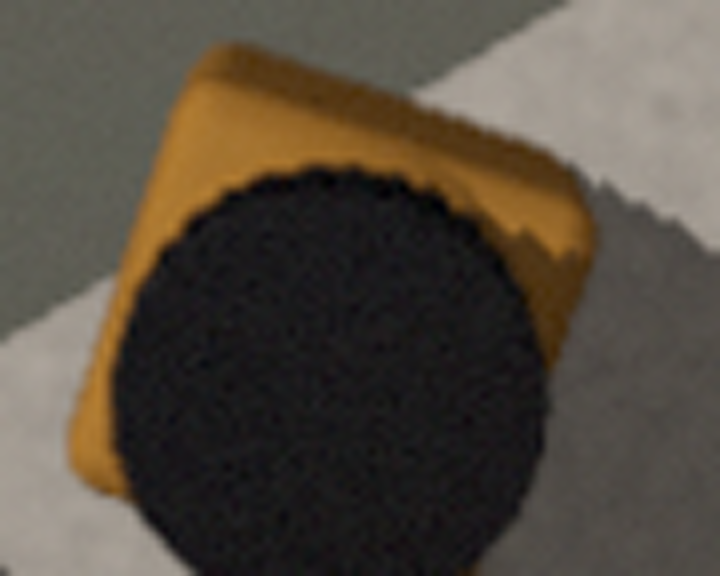

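```bash
python3 - <<'E'
from h import *
import pickle
i=pickle.load(open("d_wrist.pkl","rb"))
f=lambda P:(np.array(P,float)+.5)/8-.5+[285,135]
for n,P,z in [("base",[(260,50),(540,147)],.003),("top",[(235,82),(520,178)],.054),("left",[(178,110),(90,385)],.053)]:
    X=toplane(i,f(P),z); d=X[1]-X[0]; a=np.degrees(np.arctan2(d[1],d[0])); 
    nrm=np.array([-d[1],d[0]])/np.hypot(*d[:2]); print(n,a.round(2),(a%90).round(2),"dist of cap centre from edge",((np.array([.5562,-.3362])-X[0,:2])@nrm).round(4))
E
```

```text
base -50.03 39.97 dist of cap centre from edge -0.0269
top -49.61 40.39 dist of cap centre from edge -0.0276
left -139.53 40.47 dist of cap centre from edge 0.028
```

```bash
python3 - <<'E'
from h import *
plan([.5562,-.3362,.066],-121,9)
E
```

```text
total mm 153.92312525539964 turn [-0.  0. -0.]
tr [[0.0, 17.0, -0.0], [0.0, 17.0, -0.0], [1.0, 17.0, -0.0], [-0.0, 17.0, -0.0], [0.0, 18.0, -0.0], [0.0, 17.0, -0.0], [0.0, 17.0, -0.0], [1.0, 17.0, -0.0], [-0.0, 17.0, -0.0]]
tu [[0.0, 0.0, 0.0], [0.0, 0.0, 0.0], [0.0, 0.0, 0.0], [0.0, 0.0, 0.0], [0.0, 0.0, 0.0], [0.0, 0.0, 0.0], [0.0, 0.0, 0.0], [0.0, 0.0, 0.0], [0.0, 0.0, 0.0]]
end err [ 0.16420339 -0.22217629 -0.08872519] [-0.00012779  0.00011926 -0.00016426]
```

Emit:
play_rows --translation '[[1,20,0],[1,20,0],[0,20,0],[0,20,0],[0,20,0],[0,20,0],[0,15,0],[0,10,0],[0,6,0],[0,3,0]]' --turn '[[0,0,0],[0,0,0],[0,0,0],[0,0,0],[0,0,0],[0,0,0],[0,0,0],[0,0,0],[0,0,0],[0,0,0]]' --fingers '[1,1,1,1,1,1,1,1,1,1]'

```text
time: 6.13
position: [0.5561, -0.3364, 0.0652]
tool_rot: [-0.903, 1.596, -1.595]
ft_force: [0.5, -0.5, -0.6]
grip_width: 0.998
```

Emit:
play_rows --translation '[[0,0,0],[0,0,0],[0,0,0],[0,0,0],[0,0,0],[0,0,0],[0,0,0],[0,0,0],[0,0,0],[0,0,0]]' --turn '[[0,0,0],[0,0,0],[0,0,0],[0,0,0],[0,0,0],[0,0,0],[0,0,0],[0,0,0],[0,0,0],[0,0,0]]' --fingers '[1,0.6,0.4,0.3,0.2,0.1,0,-0.2,-0.5,-0.5]' --grip_force 30

```text
time: 6.97
position: [0.5563, -0.3364, 0.0658]
tool_rot: [-0.903, 1.596, -1.595]
ft_force: [0.5, 0.6, -0.5]
grip_width: 0.405
```

```bash
python3 - <<'E'
from h import *
import pickle
st()
i=ctrl.camera_info("wrist"); im=ctrl.get_image("wrist"); cv2.imwrite("pics/e_wrist.png",im); pickle.dump(i,open("e_wrist.pkl","wb"))
E
```

```text
t 6.97 p [ 0.5563 -0.3364  0.0658] psi -121.0 tilt [-1.e-04 -1.e+00 -0.e+00] q [-0.059  0.493  0.739  1.625 -0.355  1.163  0.222] F [ 0.5  0.6 -0.5] M [-0.1   0.08 -0.06] g 0.405
```

View pics/e_wrist.png

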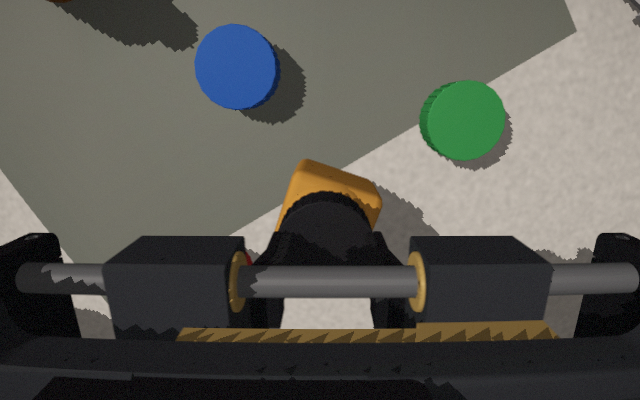

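The ochre body is at (330,190), and the cap sits between the two finger tips at columns 285 and 372. The reported opening (0.405) is below the 0.6 I expected for 52 mm, so I'll close fully and check whether it holds.

Emit:
play_rows --translation '[[0,0,0],[0,0,0],[0,0,0],[0,0,0],[0,0,0],[0,0,0],[0,0,0],[0,0,0],[0,0,0],[0,0,0]]' --turn '[[0,0,0],[0,0,0],[0,0,0],[0,0,0],[0,0,0],[0,0,0],[0,0,0],[0,0,0],[0,0,0],[0,0,0]]' --fingers '[-1,-1,-1,-1,-1,-1,-1,-1,-1,-1]' --grip_force 50

```text
time: 7.85
position: [0.5563, -0.3364, 0.0659]
tool_rot: [-0.903, 1.595, -1.595]
ft_force: [0.0, -0.1, -0.0]
grip_width: 0.01
```

Emit:
play_rows --translation '[[0,-2,0],[0,-3,0],[0,-4,0],[0,-5,0],[0,-6,0],[0,-6,0],[0,-6,0],[0,-4,0],[0,-3,0],[0,-1,0]]' --turn '[[0,0,0],[0,0,0],[0,0,0],[0,0,0],[0,0,0],[0,0,0],[0,0,0],[0,0,0],[0,0,0],[0,0,0]]' --fingers '[-1,-1,-1,-1,-1,-1,-1,-1,-1,-1]' --grip_force 50

```text
time: 8.68
position: [0.5566, -0.3367, 0.1066]
tool_rot: [-0.902, 1.595, -1.596]
ft_force: [-0.2, 1.0, 0.5]
grip_width: 0.002
```

```bash
python3 - <<'E'
from h import *
import pickle
st()
im=ctrl.get_image("wrist"); cv2.imwrite("pics/f_wrist.png",im)
cv2.imwrite("pics/f_side.png",cv2.resize(ctrl.get_image("side")[230:390,230:430],None,fx=3,fy=3,interpolation=2))
E
```

```text
t 8.68 p [ 0.5566 -0.3367  0.1066] psi -121.0 tilt [-2.e-04 -1.e+00  9.e-04] q [-0.073  0.456  0.758  1.586 -0.327  1.231  0.203] F [-0.2  1.   0.5] M [-0.08  0.04 -0.  ] g 0.002
```

View pics/f_wrist.png

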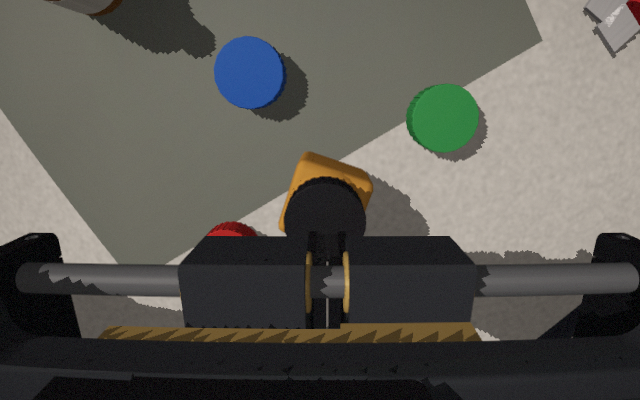

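View pics/f_side.png

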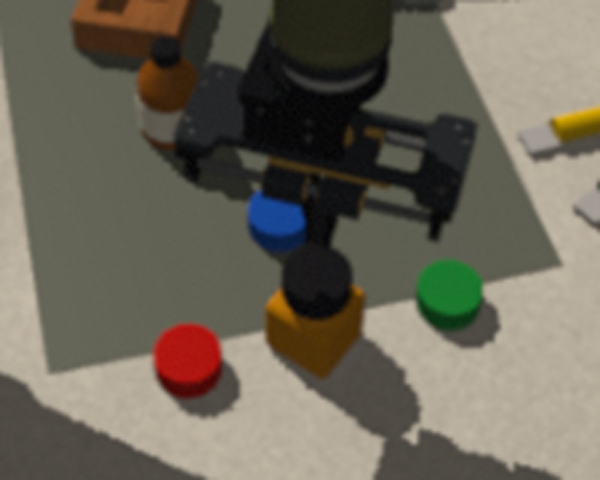

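The fingers shut fully (0.002) and the jar stayed on the bench, so the grasp missed. The wrist view puts the cap at (326,215) with the closed fingers just below it. In the side view the closed fingers appear behind the cap. I'll check where the tip really is against the cap.

```bash
python3 - <<'E'
from h import *
s=st()
D=ctrl.camera_info("side");S=ctrl.camera_info("scene");W=ctrl.camera_info("wrist")
si=ctrl.get_image("side");sc=ctrl.get_image("scene")
p=s["position"]
for n,I,o,k,im in [("side",D,(300,270),10,si),("scene",S,(150,150),10,sc)]:
    c=proj(I,[p])[0]; print(n,"TCP proj",c, "cap top proj",proj(I,[[.5562,-.3362,.088]])[0])
    x0,y0=int(c[0])-35,int(c[1])-25
    v=cv2.resize(im[y0:y0+60,x0:x0+75],None,fx=9,fy=9,interpolation=2); print("crop origin",x0,y0)
    cv2.circle(v,(int((c[0]-x0+.5)*9),int((c[1]-y0+.5)*9)),6,(255,0,255),1); cv2.imwrite(f"pics/g_{n}.png",v)
print("wrist TCP proj",proj(W,[p]),"cap",proj(W,[[.5562,-.3362,.088]]))
E
```

```text
t 8.78 p [ 0.5564 -0.3365  0.106 ] psi -120.99 tilt [-2.e-04 -1.e+00  2.e-04] q [-0.073  0.456  0.758  1.586 -0.327  1.23   0.203] F [-0.1 -0.5 -0.5] M [-0.06  0.07 -0.03] g 0.002
side TCP proj [335.87594633 315.6075161 ] cap top proj [335.52341587 320.44350993]
crop origin 300 290
scene TCP proj [179.98652655 179.67313111] cap top proj [181.32012661 183.87679627]
crop origin 144 154
wrist TCP proj [[325.58760829 231.49133213]] cap [[325.22034856 221.16096674]]
```

View pics/g_side.png

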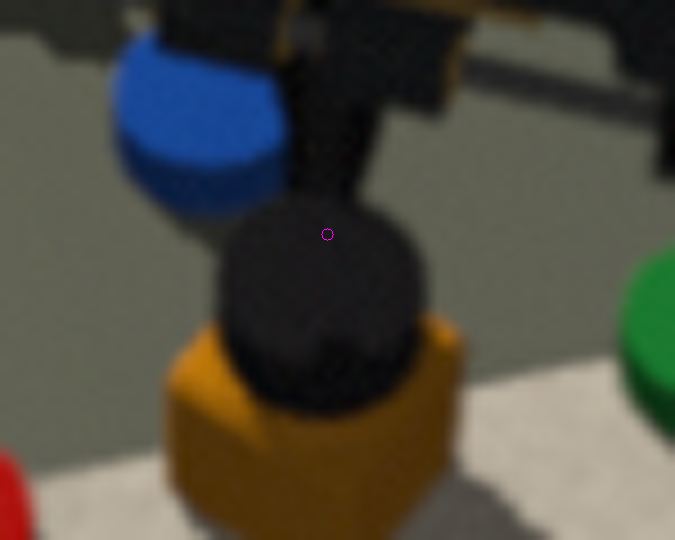

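View pics/g_scene.png

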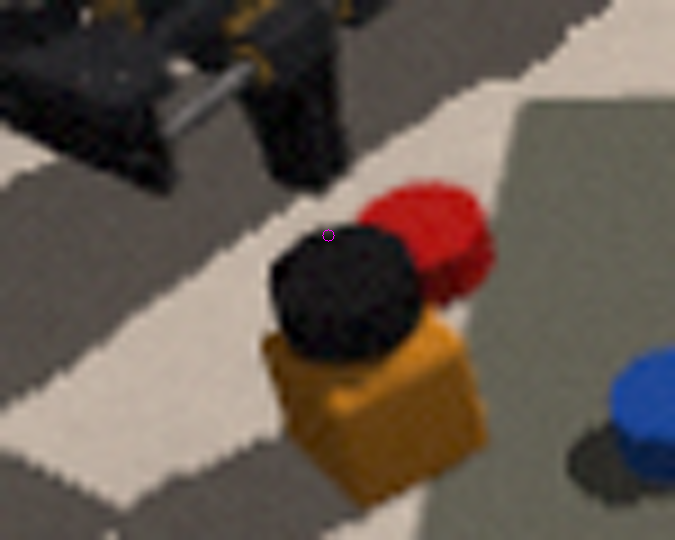

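In the scene crop the finger tips end at about crop (305,188), but the TCP projects to (328,235), so tip and TCP disagree by about 5 px. The cap projects close to where it is seen. I'll brighten the views to find the real tip.

```bash
python3 - <<'E'
from h import *
def br(im): return (255*(im/255.)**.45).astype(np.uint8)
w=cv2.imread("pics/f_wrist.png"); cv2.imwrite("pics/h_w.png",cv2.resize(br(w[160:310,240:420]),None,fx=4,fy=4,interpolation=2)[:600])
a=cv2.imread("pics/e_wrist.png"); cv2.imwrite("pics/h_e.png",cv2.resize(br(a[150:300,230:425]),None,fx=4,fy=4,interpolation=2)[:600])
s=ctrl.get_image("scene"); cv2.imwrite("pics/h_s.png",cv2.resize(br(s[120:215,120:240]),None,fx=6,fy=6,interpolation=2))
s=ctrl.get_image("side"); cv2.imwrite("pics/h_d.png",cv2.resize(br(s[250:350,270:400]),None,fx=6,fy=6,interpolation=2))
E
```

```text
(no output)
```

View pics/h_w.png

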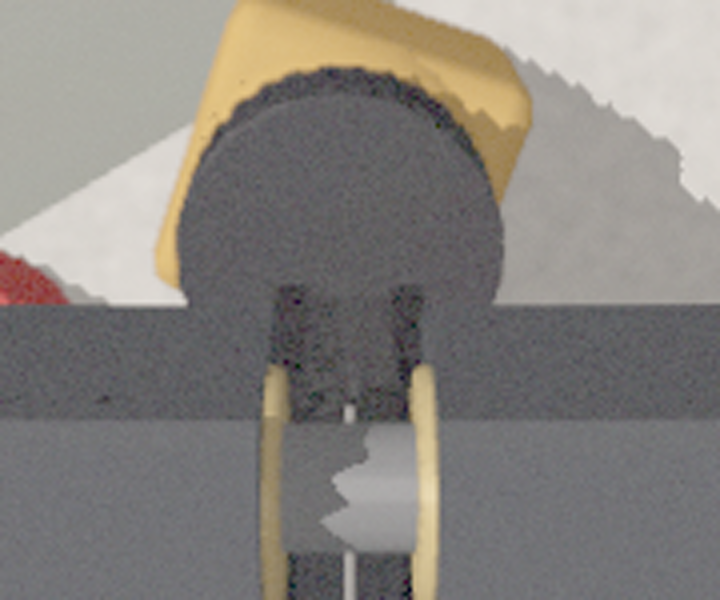

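View pics/h_e.png

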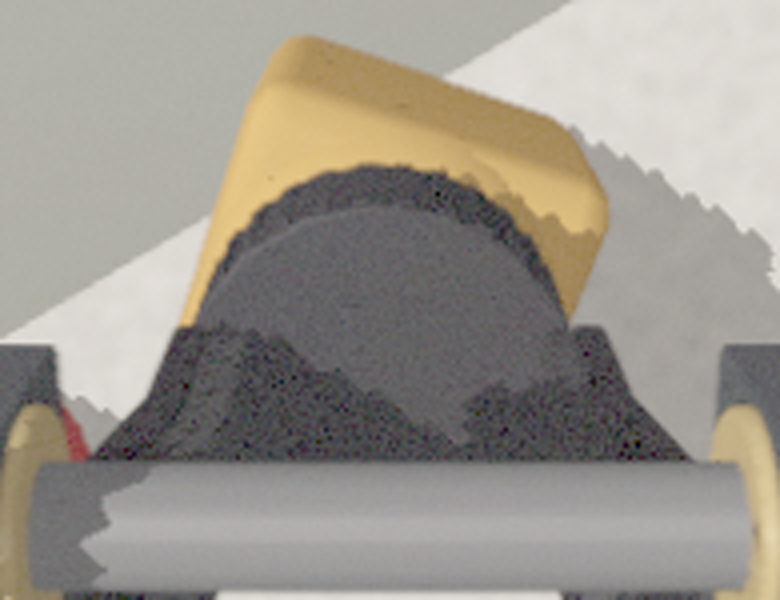

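View pics/h_s.png

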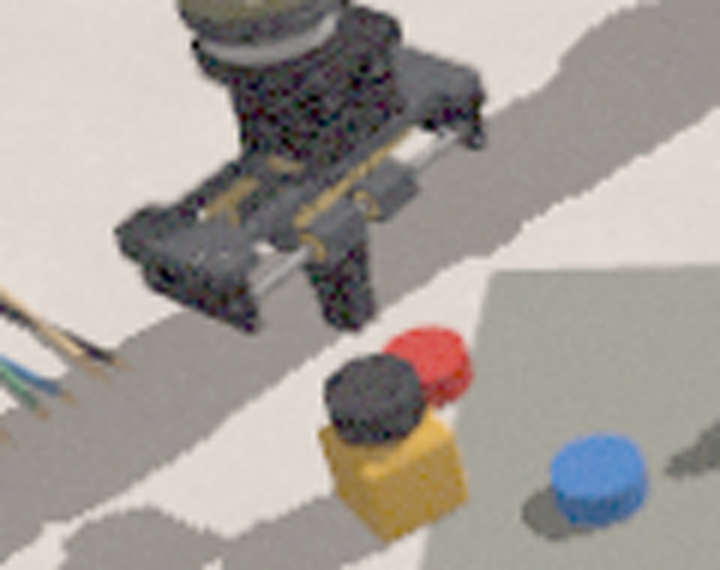

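View pics/h_d.png

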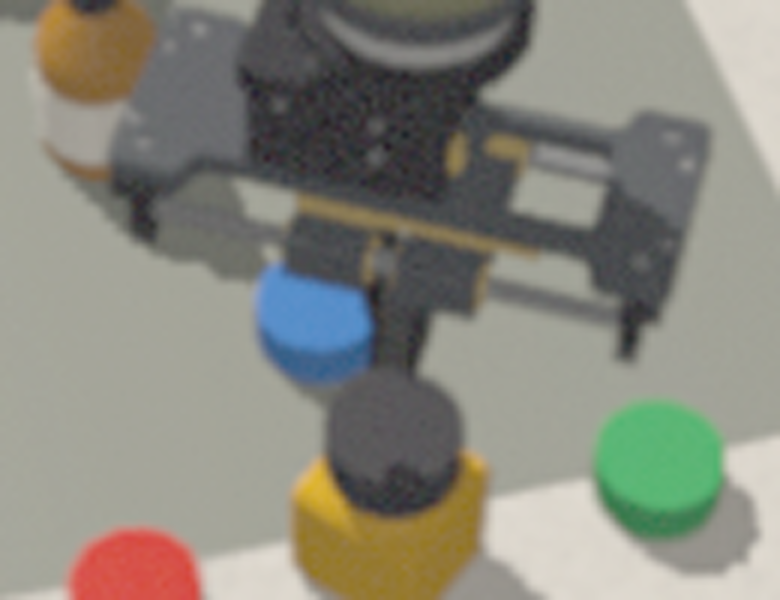

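The brightened wrist view shows the fingers' near edge ending at row 231, where only the TCP centre should be. In the scene view they also end about 5 px high. So the real tips seem about 20 mm above the reported TCP, which fits the fingers having closed just over the cap's top. I'll quantify the offset.

```bash
python3 - <<'E'
from h import *
s=st();p=s["position"];R=Ro.from_rotvec(s["tool_rot"]).as_matrix()
W=ctrl.camera_info("wrist");S=ctrl.camera_info("scene");D=ctrl.camera_info("side")
for h in (0,10,15,19,22,25):
    P=[p+R@np.array([a,-h/1000,b]) for a in(-.0095,.0095) for b in(-.012,.012)]
    for n,I in(("scene",S),("wrist",W),("side",D)):
        q=proj(I,P); print(h,n,"cols",q[:,0].min().round(1),q[:,0].max().round(1),"rows",q[:,1].min().round(1),q[:,1].max().round(1),end=" | ")
    print()
print("cap centre/scene at z=.088",proj(S,[[.5562,-.3362,.088]]))
E
```

```text
t 8.98 p [ 0.5561 -0.3363  0.1055] psi -120.99 tilt [-0.e+00 -1.e+00 -6.e-04] q [-0.073  0.457  0.757  1.587 -0.327  1.23   0.203] F [ 0.5 -0.4 -0.3] M [-0.11  0.08 -0.  ] g 0.004
0 scene cols 175.3 184.9 rows 176.7 182.9 | 0 wrist cols 304.6 346.6 rows 215.8 246.6 | 0 side cols 329.2 342.2 rows 311.0 320.5 | 
10 scene cols 174.6 184.2 rows 174.3 180.5 | 10 wrist cols 303.5 347.6 rows 221.5 253.6 | 10 side cols 329.3 342.4 rows 308.2 317.7 | 
15 scene cols 174.2 183.9 rows 173.1 179.3 | 15 wrist cols 302.9 348.1 rows 224.6 257.4 | 15 side cols 329.4 342.5 rows 306.8 316.3 | 
19 scene cols 173.9 183.6 rows 172.1 178.3 | 19 wrist cols 302.4 348.5 rows 227.1 260.6 | 19 side cols 329.4 342.6 rows 305.6 315.2 | 
22 scene cols 173.7 183.4 rows 171.4 177.6 | 22 wrist cols 302.0 348.9 rows 229.1 263.1 | 22 side cols 329.4 342.6 rows 304.8 314.4 | 
25 scene cols 173.5 183.2 rows 170.7 176.9 | 25 wrist cols 301.6 349.2 rows 231.2 265.6 | 25 side cols 329.5 342.7 rows 303.9 313.5 | 
cap centre/scene at z=.088 [[181.32012661 183.87679627]]
```

The tips sit about 25 mm above the reported TCP: wrist row 231 gives 25, and the scene row gives about 28. I'll reopen, go down until the tips reach about 66 mm (TCP near 42 mm), and check the force and a picture before closing.

Emit:
play_rows --translation '[[0,0,0],[0,0,0],[0,0,0],[0,0,0],[0,0,0],[0,0,0],[0,0,0],[0,0,0],[0,0,0],[0,0,0]]' --turn '[[0,0,0],[0,0,0],[0,0,0],[0,0,0],[0,0,0],[0,0,0],[0,0,0],[0,0,0],[0,0,0],[0,0,0]]' --fingers '[1,1,1,1,1,1,1,1,1,1]'

```text
time: 9.82
position: [0.5564, -0.3365, 0.1059]
tool_rot: [-0.903, 1.595, -1.595]
ft_force: [-0.6, -0.9, -0.8]
grip_width: 0.68
```

Emit:
play_rows --translation '[[0,5,0],[0,10,0],[0,10,0],[0,10,0],[0,10,0],[0,8,0],[0,6,0],[0,3,0],[0,2,0],[0,0,0]]' --turn '[[0,0,0],[0,0,0],[0,0,0],[0,0,0],[0,0,0],[0,0,0],[0,0,0],[0,0,0],[0,0,0],[0,0,0]]' --fingers '[1,1,1,1,1,1,1,1,1,1]'

```text
time: 10.65
position: [0.5563, -0.3365, 0.0416]
tool_rot: [-0.903, 1.596, -1.595]
ft_force: [-0.2, -0.0, 0.1]
grip_width: 1.0
```

```bash
python3 - <<'E'
from h import *
st()
def br(im): return (255*(im/255.)**.45).astype(np.uint8)
cv2.imwrite("pics/i_w.png",br(ctrl.get_image("wrist")))
s=ctrl.get_image("scene"); cv2.imwrite("pics/i_s.png",cv2.resize(br(s[120:215,120:240]),None,fx=6,fy=6,interpolation=2))
E
```

```text
t 10.65 p [ 0.5563 -0.3365  0.0416] psi -121.0 tilt [ 1.e-04 -1.e+00 -2.e-04] q [-0.05   0.519  0.727  1.644 -0.374  1.123  0.235] F [-0.2 -0.   0.1] M [-0.14  0.05 -0.02] g 1.0
```

View pics/i_w.png

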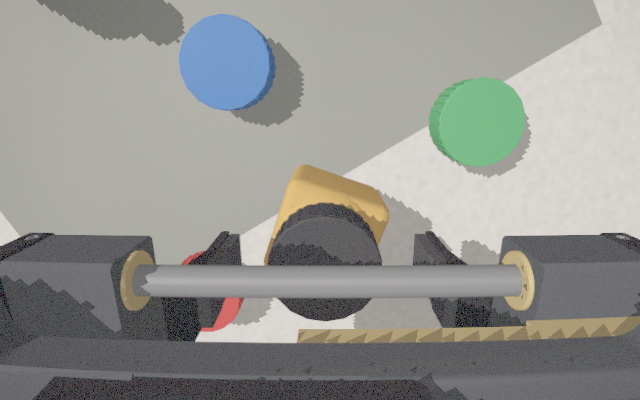

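View pics/i_s.png

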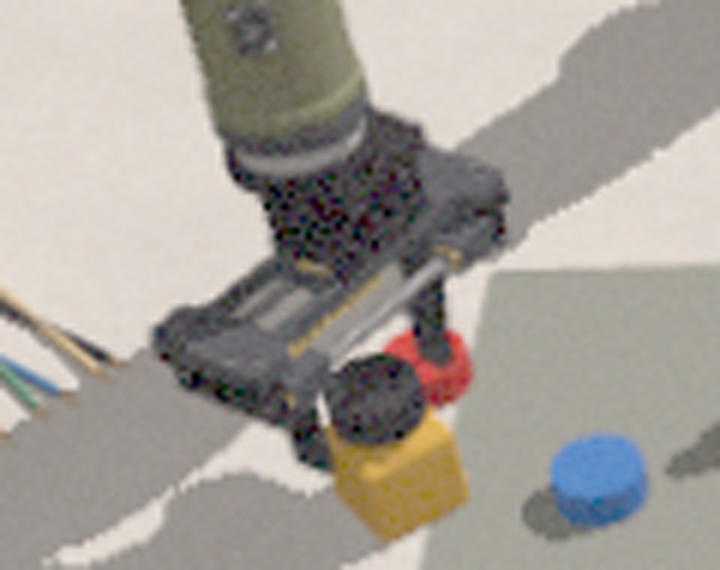

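The wrist view shows the cap at (325,262) between the open fingers. In the scene view the tips at crop (315,465) and (435,360) straddle the cap at about 67 mm height. I'll close at this height.

Emit:
play_rows --translation '[[0,0,0],[0,0,0],[0,0,0],[0,0,0],[0,0,0],[0,0,0],[0,0,0],[0,0,0],[0,0,0],[0,0,0]]' --turn '[[0,0,0],[0,0,0],[0,0,0],[0,0,0],[0,0,0],[0,0,0],[0,0,0],[0,0,0],[0,0,0],[0,0,0]]' --fingers '[0.5,0.4,0.3,0.2,0.1,0,-0.2,-0.5,-0.5,-0.5]' --grip_force 30

```text
time: 11.58
position: [0.556, -0.3363, 0.0418]
tool_rot: [-0.903, 1.596, -1.595]
ft_force: [-1.4, 0.1, 2.2]
grip_width: 0.59
```

```bash
python3 - <<'E'
from h import *
st()
def br(im): return (255*(im/255.)**.45).astype(np.uint8)
cv2.imwrite("pics/j_w.png",br(ctrl.get_image("wrist")))
E
```

```text
t 11.58 p [ 0.556  -0.3363  0.0418] psi -121.0 tilt [-2.e-04 -1.e+00 -7.e-04] q [-0.05   0.518  0.727  1.644 -0.374  1.124  0.235] F [-1.4  0.1  2.2] M [0.16 0.53 0.01] g 0.59
```

View pics/j_w.png

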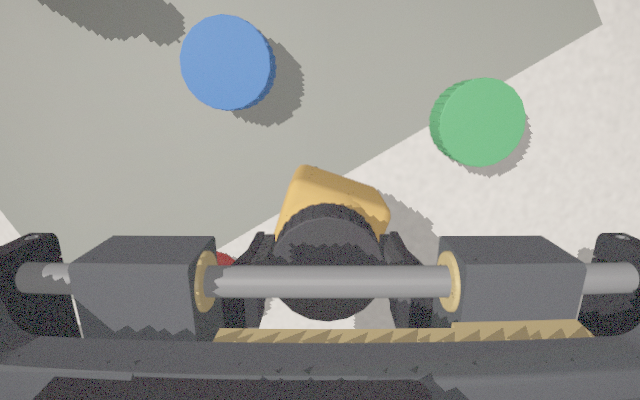

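The opening is now 0.59 (51 mm), so the cap is gripped. I'll lift.

Emit:
play_rows --translation '[[0,0,0],[0,-2,0],[0,-5,0],[0,-10,0],[0,-20,0],[0,-25,0],[0,-25,0],[0,-25,0],[0,-20,0],[0,-8,0]]' --turn '[[0,0,0],[0,0,0],[0,0,0],[0,0,0],[0,0,0],[0,0,0],[0,0,0],[0,0,0],[0,0,0],[0,0,0]]' --fingers '[-1,-1,-1,-1,-1,-1,-1,-1,-1,-1]' --grip_force 50

```text
time: 12.47
position: [0.5578, -0.3379, 0.1862]
tool_rot: [-0.899, 1.59, -1.599]
ft_force: [-0.7, -1.2, -3.1]
grip_width: 0.589
```

```bash
python3 - <<'E'
from h import *
st()
cv2.imwrite("pics/k_w.png",ctrl.get_image("wrist")); import pickle; pickle.dump(ctrl.camera_info("wrist"),open("k.pkl","wb"))
plan([.486,.046,.190],-96.3,20,start=([.5561,-.3364,.1818],-121))
E
```

```text
t 12.47 p [ 0.5578 -0.3379  0.1862] psi -121.01 tilt [-5.0e-04 -1.0e+00  6.2e-03] q [-0.089  0.398  0.786  1.49  -0.285  1.364  0.173] F [-0.7 -1.2 -3.1] M [-0.22  0.06 -0.01] g 0.589
total mm 388.85859897911473 turn [ 0.    -0.431  0.   ]
tr [[-15.0, -0.0, -13.0], [-14.0, -1.0, -12.0], [-16.0, -0.0, -13.0], [-15.0, -1.0, -11.0], [-16.0, -0.0, -12.0], [-16.0, -0.0, -11.0], [-16.0, -1.0, -11.0], [-16.0, -0.0, -11.0], [-17.0, -1.0, -10.0], [-16.0, -0.0, -9.0], [-17.0, -1.0, -10.0], [-18.0, 0.0, -9.0], [-17.0, -0.0, -9.0], [-18.0, -1.0, -8.0], [-17.0, -0.0, -8.0], [-18.0, -1.0, -7.0], [-18.0, 0.0, -8.0], [-19.0, -0.0, -6.0], [-18.0, -1.0, -7.0], [-18.0, -0.0, -6.0]]
tu [[0.0, -0.022, 0.0], [0.0, -0.022, 0.0], [0.0, -0.022, 0.0], [0.0, -0.021, 0.0], [0.0, -0.022, 0.0], [0.0, -0.021, 0.0], [0.0, -0.022, 0.0], [0.0, -0.021, 0.0], [0.0, -0.022, 0.0], [0.0, -0.021, 0.0], [0.0, -0.022, 0.0], [0.0, -0.021, 0.0], [0.0, -0.022, 0.0], [0.0, -0.021, 0.0], [0.0, -0.022, 0.0], [0.0, -0.021, 0.0], [0.0, -0.022, 0.0], [0.0, -0.021, 0.0], [0.0, -0.022, 0.0], [0.0, -0.021, 0.0]]
end err [-0.3366265 -0.3222861 -0.2      ] [ 0.00000000e+00 -9.63252426e-05  0.00000000e+00]
```

View pics/k_w.png

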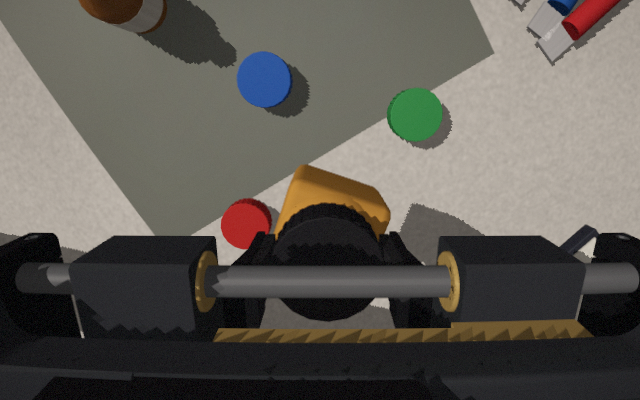

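The jar is lifted in the gripper, seen at (332,215) in the same place in the wrist view as when I gripped it. I'll carry it to above the block.

Emit:
play_rows --translation '[[-15,0,-13],[-14,-1,-12],[-16,0,-13],[-15,-1,-11],[-16,0,-12],[-16,0,-11],[-16,-1,-11],[-16,0,-11],[-17,-1,-10],[-16,0,-9]]' --turn '[[0,-0.022,0],[0,-0.022,0],[0,-0.022,0],[0,-0.021,0],[0,-0.022,0],[0,-0.021,0],[0,-0.022,0],[0,-0.021,0],[0,-0.022,0],[0,-0.021,0]]' --fingers '[-1,-1,-1,-1,-1,-1,-1,-1,-1,-1]'

```text
time: 13.35
position: [0.5206, -0.1445, 0.1848]
tool_rot: [-1.039, 1.445, -1.443]
ft_force: [0.1, -0.0, -2.8]
grip_width: 0.59
```

Emit:
play_rows --translation '[[-17,-1,-10],[-18,0,-9],[-17,0,-9],[-18,-1,-8],[-17,0,-8],[-18,-1,-7],[-18,0,-8],[-19,0,-6],[-18,-1,-7],[-18,0,-6]]' --turn '[[0,-0.022,0],[0,-0.021,0],[0,-0.022,0],[0,-0.021,0],[0,-0.022,0],[0,-0.021,0],[0,-0.022,0],[0,-0.021,0],[0,-0.022,0],[0,-0.021,0]]' --fingers '[-1,-1,-1,-1,-1,-1,-1,-1,-1,-1]'

```text
time: 14.18
position: [0.4854, 0.0476, 0.19]
tool_rot: [-1.156, 1.288, -1.288]
ft_force: [0.6, 0.2, -2.8]
grip_width: 0.588
```

Emit:
play_rows --translation '[[0,0,0],[0,5,0],[0,10,0],[0,15,0],[0,15,0],[0,15,0],[0,10,0],[0,5,0],[0,0,0],[0,0,0]]' --turn '[[0,0,0],[0,0,0],[0,0,0],[0,0,0],[0,0,0],[0,0,0],[0,0,0],[0,0,0],[0,0,0],[0,0,0]]' --fingers '[-1,-1,-1,-1,-1,-1,-1,-1,-1,-1]'

```text
time: 15.02
position: [0.4861, 0.0452, 0.1149]
tool_rot: [-1.155, 1.29, -1.291]
ft_force: [-0.1, 0.5, -3.5]
grip_width: 0.59
```

```bash
python3 - <<'E'
from h import *
import pickle
st()
I=ctrl.camera_info("wrist");im=ctrl.get_image("wrist")
pickle.dump(I,open("l.pkl","wb"));cv2.imwrite("pics/l_w.png",im)
cv2.imwrite("pics/l_wc.png",cv2.resize(im[110:260,220:440],None,fx=3.6,fy=3.6,interpolation=2))
s=ctrl.get_image("scene"); cv2.imwrite("pics/l_s.png",cv2.resize(s[120:220,240:380],None,fx=5,fy=5,interpolation=2))
E
```

```text
t 15.02 p [0.4861 0.0452 0.1149] psi -96.34 tilt [ 2.e-04 -1.e+00  2.e-04] q [-0.634  0.026  0.497  1.963 -0.013  1.156 -0.242] F [-0.1  0.5 -3.5] M [-0.09 -0.    0.03] g 0.59
```

View pics/l_wc.png

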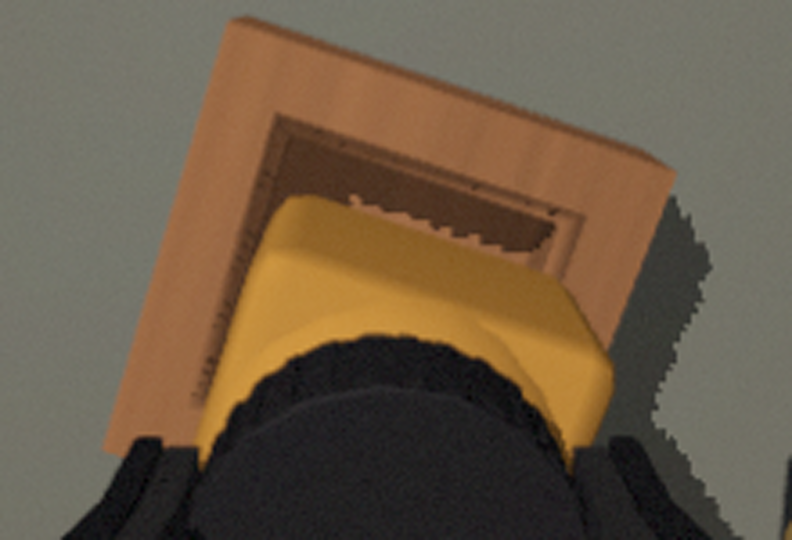

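View pics/l_s.png

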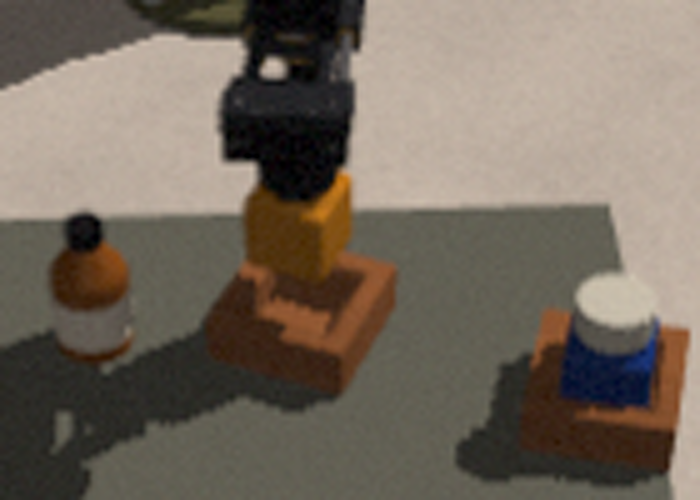

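The wrist crop shows the jar about 35 mm above the socket, with the block's top corners at crop (237,17), (677,172) and (105,450). I'll compare the jar and block edges in this one view.

```bash
python3 - <<'E'
from h import *
import pickle
I=pickle.load(open("l.pkl","rb")); f=lambda P:(np.array(P,float)+.5)/3.6-.5+[220,110]
c=np.array([.4861,.0452])
def L(n,P,z):
    X=toplane(I,f(P),z);d=X[1]-X[0];a=np.degrees(np.arctan2(d[1],d[0]));nr=np.array([-d[1],d[0]])/np.hypot(*d[:2])
    print(n,"ang%90",(a%90).round(2),"TCP from edge",((c-X[0,:2])@nr).round(4))
L("block far",[(240,17),(677,172)],.038);L("block left",[(230,40),(107,440)],.038)
L("sock far",[(275,115),(585,215)],.038);L("sock left",[(270,125),(195,400)],.038)
L("jar base",[(310,196),(530,262)],.076);L("jar top",[(290,252),(555,332)],.127);L("jar left",[(258,270),(212,425)],.126)
E
```

```text
block far ang%90 64.42 TCP from edge -0.0504
block left ang%90 64.49 TCP from edge 0.0496
sock far ang%90 65.77 TCP from edge -0.0344
sock left ang%90 67.03 TCP from edge 0.0349
jar base ang%90 66.73 TCP from edge -0.0273
jar top ang%90 66.41 TCP from edge -0.0275
jar left ang%90 66.05 TCP from edge 0.0264
```

Position is centred to within 0.5 mm. The jar's yaw (about 66.4°) is about 1.5° past the block's (64.6°), so I'll turn back 0.02 rad and lower.

Emit:
play_rows --translation '[[0,3,0],[0,6,0],[0,8,0],[0,8,0],[0,6,0],[0,5,0],[0,4,0],[0,4,0],[0,4,0],[0,4,0]]' --turn '[[0,0.01,0],[0,0.01,0],[0,0,0],[0,0,0],[0,0,0],[0,0,0],[0,0,0],[0,0,0],[0,0,0],[0,0,0]]' --fingers '[-1,-1,-1,-1,-1,-1,-1,-1,-1,-1]'

```text
time: 15.95
position: [0.486, 0.0456, 0.0626]
tool_rot: [-1.145, 1.304, -1.304]
ft_force: [-0.6, 1.2, -2.9]
grip_width: 0.589
```

```bash
python3 -c "
from h import *
st()"
```

```text
t 15.95 p [0.486  0.0456 0.0626] psi -97.45 tilt [-1.e-04 -1.e+00  3.e-04] q [-0.625  0.09   0.501  2.019 -0.05   1.044 -0.23 ] F [-0.6  1.2 -2.9] M [-0.06  0.08  0.02] g 0.589
```

The jar is already inside the socket with no contact force. I'll lower it the last 11 mm.

Emit:
play_rows --translation '[[0,2,0],[0,2,0],[0,2,0],[0,2,0],[0,1,0],[0,1,0],[0,1,0],[0,0.5,0],[0,0,0],[0,0,0]]' --turn '[[0,0,0],[0,0,0],[0,0,0],[0,0,0],[0,0,0],[0,0,0],[0,0,0],[0,0,0],[0,0,0],[0,0,0]]' --fingers '[-1,-1,-1,-1,-1,-1,-1,-1,-1,-1]'

```text
time: 16.78
position: [0.4859, 0.0457, 0.0517]
tool_rot: [-1.145, 1.304, -1.304]
ft_force: [-1.2, -0.7, 1.1]
grip_width: 0.589
```

```bash
python3 - <<'E'
from h import *
import pickle
st()
I=ctrl.camera_info("wrist");im=ctrl.get_image("wrist")
cv2.imwrite("pics/m_wc.png",cv2.resize(im[110:260,220:440],None,fx=3.6,fy=3.6,interpolation=2))
s=ctrl.get_image("scene"); cv2.imwrite("pics/m_s.png",cv2.resize(s[120:220,240:380],None,fx=5,fy=5,interpolation=2))
E
```

```text
t 16.78 p [0.4859 0.0457 0.0517] psi -97.44 tilt [-4.e-04 -1.e+00  1.e-04] q [-0.622  0.105  0.501  2.029 -0.059  1.021 -0.222] F [-1.2 -0.7  1.1] M [-0.11  0.39 -0.01] g 0.589
```

View pics/m_wc.png

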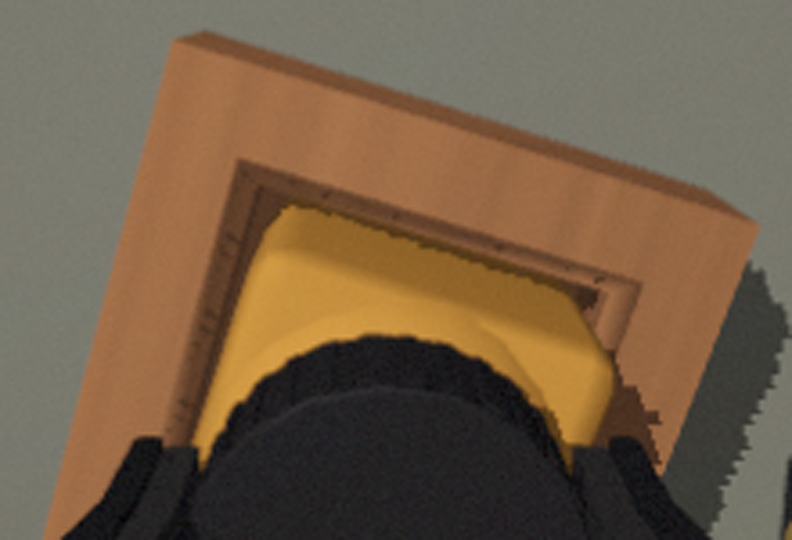

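View pics/m_s.png

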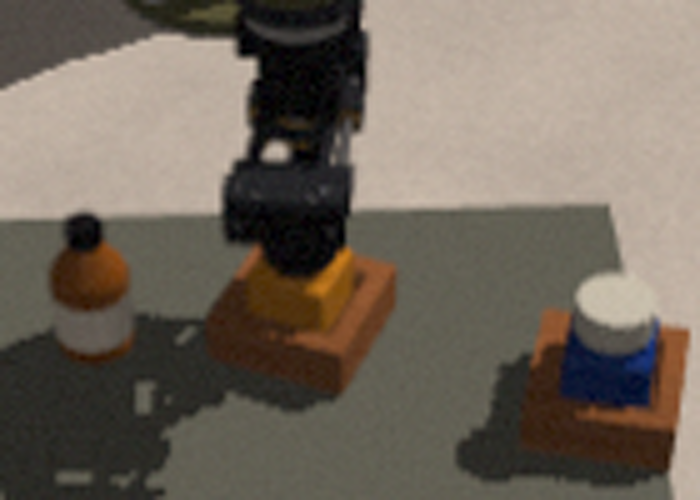

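The jar is down: TCP z is 51.7 mm against the expected 51.8, its weight has come off the wrist, and both views show it seated squarely. Next I unscrew anticlockwise with full grip, rising along the thread.

Emit:
play_rows --translation '[[0,0,0],[0,0,0],[0,0,0],[0,-0.2,0],[0,-0.2,0],[0,-0.2,0],[0,-0.2,0],[0,-0.2,0],[0,-0.2,0],[0,-0.2,0]]' --turn '[[0,0,0],[0,-0.03,0],[0,-0.05,0],[0,-0.07,0],[0,-0.07,0],[0,-0.07,0],[0,-0.07,0],[0,-0.07,0],[0,-0.07,0],[0,-0.07,0]]' --fingers '[-1,-1,-1,-1,-1,-1,-1,-1,-1,-1]' --grip_force 60

```text
time: 17.72
position: [0.4859, 0.0464, 0.0526]
tool_rot: [-1.386, 0.877, -0.876]
ft_force: [-0.9, 0.8, -2.8]
grip_width: 0.585
```

```bash
python3 - <<'E'
from h import *
st()
im=ctrl.get_image("wrist"); cv2.imwrite("pics/n_w.png",im)
E
```

```text
t 17.72 p [0.4859 0.0464 0.0526] psi -64.6 tilt [-8.e-04 -1.e+00  7.e-04] q [-0.589  0.103  0.464  2.028 -0.055  1.022  0.345] F [-0.9  0.8 -2.8] M [ 0.27  0.11 -0.1 ] g 0.585
```

View pics/n_w.png

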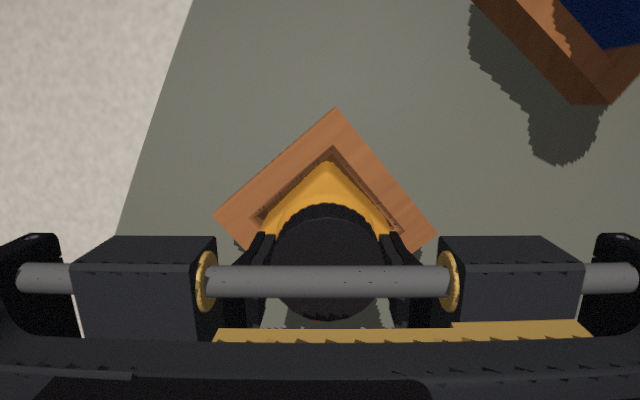

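```bash
python3 - <<'E'
from h import *
st()
im=cv2.imread("pics/n_w.png"); cv2.imwrite("pics/n_wc.png",cv2.resize((255*(im[100:255,205:445]/255.)**.6).astype(np.uint8),None,fx=3.3,fy=3.3,interpolation=2))
E
```

```text
t 17.77 p [0.486  0.0462 0.0526] psi -64.4 tilt [-4.e-04 -1.e+00  8.e-04] q [-0.589  0.103  0.464  2.027 -0.055  1.022  0.349] F [ 0.4  0.  -1.7] M [ 0.09 -0.03  0.02] g 0.588
```

View pics/n_wc.png

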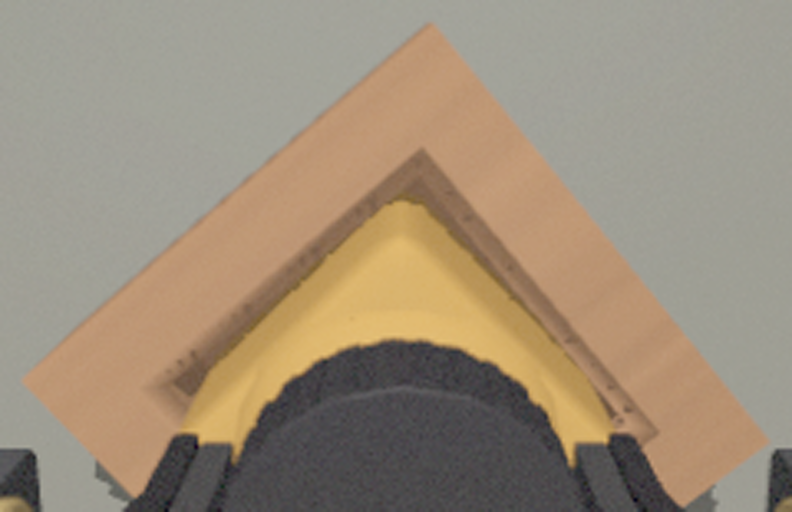

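The jar turned a few degrees until the socket braced it, and the tool has turned 0.58 rad. I'll go on to a total of about 1.47 rad, which allows for the jar's slack.

Emit:
play_rows --translation '[[0,-0.2,0],[0,-0.2,0],[0,-0.3,0],[0,-0.3,0],[0,-0.3,0],[0,-0.3,0],[0,-0.3,0],[0,-0.2,0],[0,0,0],[0,0,0]]' --turn '[[0,-0.09,0],[0,-0.1,0],[0,-0.1,0],[0,-0.1,0],[0,-0.1,0],[0,-0.1,0],[0,-0.1,0],[0,-0.1,0],[0,-0.07,0],[0,0,0]]' --fingers '[-1,-1,-1,-1,-1,-1,-1,-1,-1,-1]'

```text
time: 18.6
position: [0.4857, 0.0457, 0.0548]
tool_rot: [-1.56, 0.212, -0.212]
ft_force: [-1.6, 0.4, -0.3]
grip_width: 0.585
```

```bash
python3 - <<'E'
from h import *
st()
im=ctrl.get_image("wrist"); cv2.imwrite("pics/o_wc.png",cv2.resize((255*(im[90:340,150:500]/255.)**.6).astype(np.uint8),None,fx=2.2,fy=2.2,interpolation=2))
E
```

```text
t 18.6 p [0.4857 0.0457 0.0548] psi -15.49 tilt [-3.e-04 -1.e+00  0.e+00] q [-0.541  0.099  0.413  2.024 -0.046  1.028  1.195] F [-1.6  0.4 -0.3] M [0.09 0.4  0.03] g 0.585
```

View pics/o_wc.png

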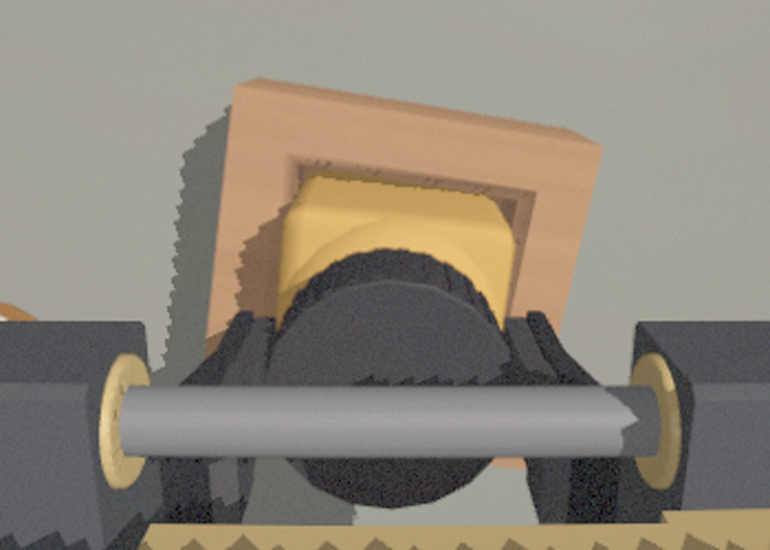

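The tool has turned 1.43 rad in all and the jar about 0.1 rad, so the cap is about 1.33 rad open. I'll lift slowly and watch whether the jar comes along.

Emit:
play_rows --translation '[[0,0,0],[0,-0.5,0],[0,-0.5,0],[0,-1,0],[0,-1,0],[0,-1,0],[0,-1,0],[0,-1,0],[0,0,0],[0,0,0]]' --turn '[[0,0,0],[0,0,0],[0,0,0],[0,0,0],[0,0,0],[0,0,0],[0,0,0],[0,0,0],[0,0,0],[0,0,0]]' --fingers '[-1,-1,-1,-1,-1,-1,-1,-1,-1,-1]'

```text
time: 19.48
position: [0.4859, 0.0457, 0.0611]
tool_rot: [-1.56, 0.213, -0.213]
ft_force: [-1.5, 1.5, 0.2]
grip_width: 0.587
```

```bash
python3 - <<'E'
from h import *
st()
im=ctrl.get_image("wrist"); cv2.imwrite("pics/p_wc.png",cv2.resize((255*(im[90:340,150:500]/255.)**.6).astype(np.uint8),None,fx=2.2,fy=2.2,interpolation=2))
s=ctrl.get_image("scene"); cv2.imwrite("pics/p_s.png",cv2.resize((255*(s[140:210,260:360]/255.)**.6).astype(np.uint8),None,fx=7,fy=7,interpolation=2))
st()
E
```

```text
t 19.48 p [0.4859 0.0457 0.0611] psi -15.52 tilt [ 1.e-04 -1.e+00  3.e-04] q [-0.542  0.091  0.414  2.018 -0.042  1.041  1.192] F [-1.5  1.5  0.2] M [ 0.17  0.33 -0.04] g 0.587
t 19.58 p [0.4858 0.0458 0.061 ] psi -15.51 tilt [-1.e-04 -1.e+00  3.e-04] q [-0.542  0.091  0.414  2.018 -0.043  1.041  1.192] F [-1.7  0.6  0.3] M [0.26 0.36 0.02] g 0.588
```

View pics/p_wc.png

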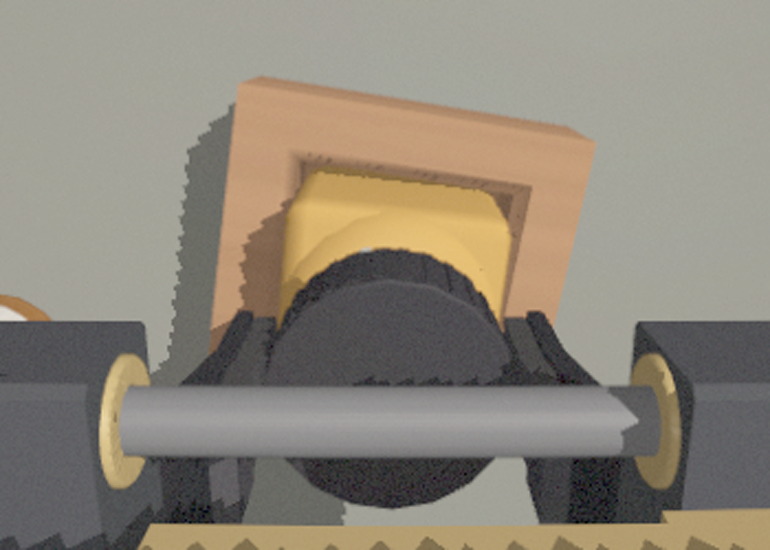

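View pics/p_s.png

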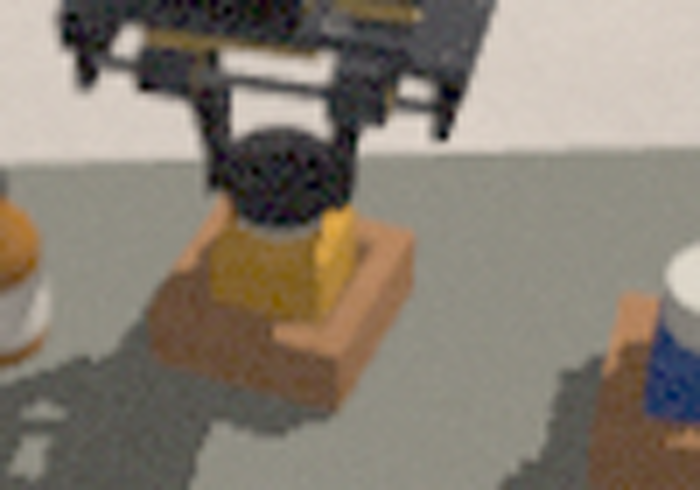

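The jar shrinks away with the block in the wrist view. The scene view shows the pale neck appearing under the cap at crop (280,232), and the wrist carries almost no load, so the thread is free. I'll lift straight up by 24.5 mm more.

Emit:
play_rows --translation '[[0,-1,0],[0,-2,0],[0,-3,0],[0,-4,0],[0,-4,0],[0,-4,0],[0,-3,0],[0,-2.5,0],[0,-1,0],[0,0,0]]' --turn '[[0,0,0],[0,0,0],[0,0,0],[0,0,0],[0,0,0],[0,0,0],[0,0,0],[0,0,0],[0,0,0],[0,0,0]]' --fingers '[-1,-1,-1,-1,-1,-1,-1,-1,-1,-1]'

```text
time: 20.42
position: [0.4861, 0.0456, 0.0857]
tool_rot: [-1.56, 0.212, -0.213]
ft_force: [-0.6, -0.1, -0.4]
grip_width: 0.59
```

Emit:
play_rows --translation '[[0,0,0],[0,0,0],[0,0,0],[0,0,0],[0,0,0],[0,0,0],[0,0,0],[0,0,0],[0,0,0],[0,0,0]]' --turn '[[0,0,0],[0,0,0],[0,0,0],[0,0,0],[0,0,0],[0,0,0],[0,0,0],[0,0,0],[0,0,0],[0,0,0]]' --fingers '[-1,-1,-1,-1,-1,-1,-1,-1,-1,-1]'

```text
time: 21.25
position: [0.4859, 0.0456, 0.0854]
tool_rot: [-1.56, 0.212, -0.213]
ft_force: [0.6, 0.3, -0.3]
grip_width: 0.591
```

```bash
python3 - <<'E'
from h import *
st()
im=ctrl.get_image("wrist"); cv2.imwrite("pics/q_wc.png",cv2.resize((255*(im[90:340,150:500]/255.)**.6).astype(np.uint8),None,fx=2.2,fy=2.2,interpolation=2))
s=ctrl.get_image("scene"); cv2.imwrite("pics/q_s.png",cv2.resize((255*(s[130:210,255:365]/255.)**.6).astype(np.uint8),None,fx=7,fy=7,interpolation=2))
s=ctrl.get_image("side"); cv2.imwrite("pics/q_d.png",cv2.resize((255*(s[170:270,220:340]/255.)**.6).astype(np.uint8),None,fx=6,fy=6,interpolation=2))
S=ctrl.camera_info("scene"); print("rim proj",proj(S,[[.486,.046,.0925],[.486,.046,.0925+.015]]))
st()
E
```

```text
t 21.25 p [0.4859 0.0456 0.0854] psi -15.51 tilt [ 0.e+00 -1.e+00  1.e-04] q [-0.546  0.06   0.413  1.994 -0.027  1.093  1.179] F [ 0.6  0.3 -0.3] M [0.   0.03 0.03] g 0.591
rim proj [[299.74887391 165.56947247]
 [299.67608513 162.03530551]]
t 21.4 p [0.4859 0.0456 0.0854] psi -15.51 tilt [ 1.e-04 -1.e+00  1.e-04] q [-0.546  0.06   0.413  1.994 -0.027  1.093  1.179] F [-0.4  0.6 -0.2] M [-0.01  0.03 -0.03] g 0.589
```

View pics/q_wc.png

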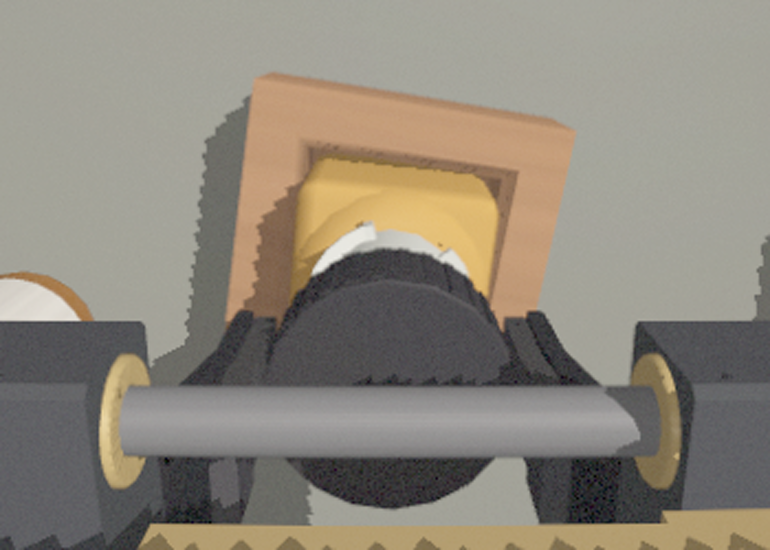

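View pics/q_s.png

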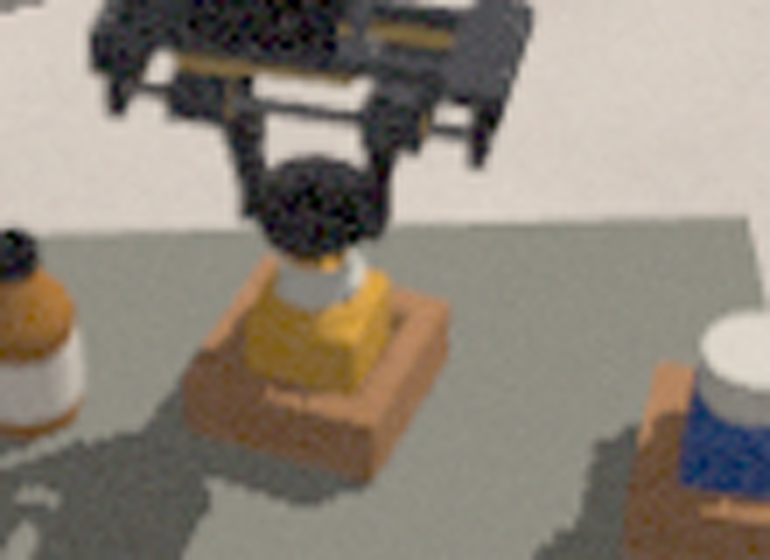

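View pics/q_d.png

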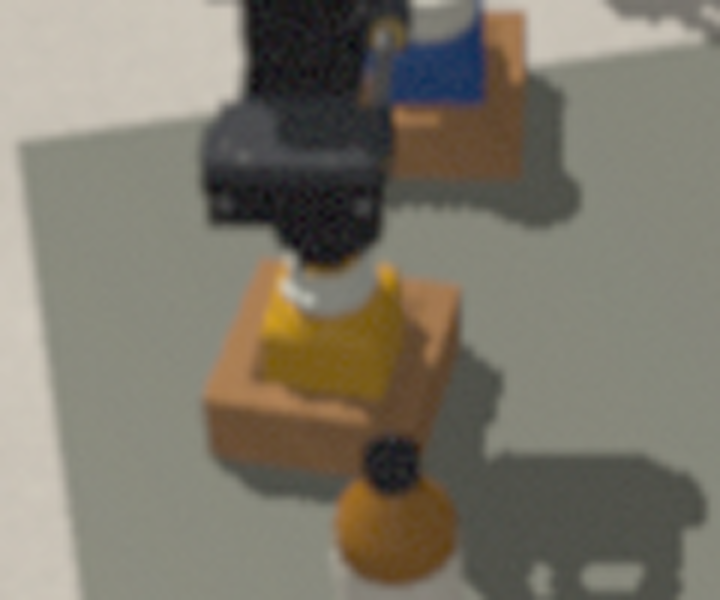

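The wrist, scene and side views show the white threaded neck and open mouth just under the held cap, with the jar still in the block. The skirt works out at about 15 mm above the rim, and the wrist is unloaded. I'm handing it in.

```bash
python3 -c "
from bench import ctrl
print(ctrl.close_job())"
```

```text
the job is handed in; nothing more can be done
None
```

The ochre jar is standing fully down in the empty block, its cap is unscrewed, and the arm is holding the cap level about 15 mm above the mouth. I handed the job in at about 21 s of the 51 s allowed; no verdict is reported.

- **Placing:** I lifted the closed jar by its cap and lowered it into the socket. It came down to 51.7 mm TCP height against 51.8 expected, and its weight came off the wrist.
- **Unscrewing:** I turned the cap anticlockwise 1.43 rad. The jar turned about 0.1 rad before the socket braced it, so the cap opened about 1.33 rad.
- **Last checks:** The wrist force is under 1 N and the opening is 0.59, which is the cap's width. All three cameras show the bare threaded neck under the cap, with the jar in the block. I saw nothing else move, though I made no position check of the other things.

**What failed or disagreed:**
- **First grasp:** My first grasp closed on nothing, just above the cap. The finger tips appear to sit about 25 mm behind the reported TCP. I allowed for that and the second grasp held.
- **Torque readings:** The wrist moment I read after the first part of the turn was about 0.1 N m or less, not the expected 0.5. I judged the thread free because the jar stayed down during a slow test lift.
- **Cap height:** The 15 mm assumes the cap did not slip in the grip. The images agree with it only roughly.

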